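Clamp a seal stone in the tilted carving vise

ROBOT

A 6-joint arm with a two-finger parallel gripper is mounted at the origin on the work surface. World frame = base frame: x ahead of the robot, y to its left, z up, the work surface at z = 0. Lengths are in mm, angles in rad, forces in N, time in s.
With the tool pointing down it reaches from about 350 to 775 mm from the base axis. Payload 7.3 kg.
Tool frame: the origin (TCP) lies on the centre line of the jaws, within the pads' length; the fingertips stand 17 mm ahead of it and the grasp point (between the pads) lies 2 mm behind it; z points along the fingers, y is the line along which they close (so a half turn about z gives the same grasp; the last joint's range is limited). The gripper opens to 92 mm and grips with 3 to 60 N. Pads are 19 mm wide; open, the fingers measure 130 mm over their backs; the gripper's body (75 mm by 190 mm) begins 47 mm behind the grasp point.
Start: joints at [1.108, 0.342, 1.524, -0, 1.275, -0.146], TCP at [163.537, 498.898, 243.741] pointing down, gripper open.
Joint ranges: [-2.53, 2.53], [-0.77, 2.02], [0.04, 2.7], [-1, 4.14], [0.28, 2.66], [-3.11, 3.11]. Speed limits (rad/s): [2.57, 2.57, 3.14, 3.14, 3.14, 3.14].

INTERFACE

Orientations are given as [roll, pitch, yaw] about the fixed x, y, z axes, in that order (R = Rz(yaw) Ry(pitch) Rx(roll)).
In Python, from plant import bot gives the robot as it stands. The module is installed in compiled form; this text tells all that it offers.
- The arm moves only by the shell command python3 -m pendant 'ROWS'. ROWS is JSON, a list of rows, each a list of 3 entries, a list of its own where there are three numbers: the shift along the world's x, y, z as a fraction of full scale, then the turn, a rotation vector about the world's x, y, z as a fraction of full scale, then the opening, from -1 (shut) to 1 (fully open), so that 0 is half open. In form: [[[tx, ty, tz], [rx, ry, rz], claw], ...]. A call has exactly 10 rows; each row shifts and turns the commanded pose from where the row before left it; what a row does not reach is not made up. Full scale, the value 1, is 30 mm for a shift and 0.12 rad for a turn. A row lasts 1/12 s, in which the tool goes at most 41.7 mm and 7.16 degrees, less where a joint would pass 70% of its speed; a pose out of reach is approached as far as the arm can. A call with a number of a shift or a turn outside -1 to 1 is refused whole. A call with a gripper value outside its range is refused whole. The fingers move at their own pace and stop on an object; the grip force is fixed at half the most. Time passes only in rows, so rows that do not move let the fingers close, or fill a call up. It gives the time, the measured TCP pose, the force, the opening and the grip force at its end, in the units of the state.
- bot.get_obs(): the state, without advancing time (a new reading comes with each control period).
- bot.capture(name): name is "scene" or "top" or "wrist"; returns the picture (384x512x3 uint8, blue, green, red); there is no depth.
- bot.camera_params(name): a dict with "fovy" (degrees; the focal length in pixels is half the picture's height over the tangent of half this angle, whatever the lens; pixels are square), "cx", "cy" (the principal point, pixels), "distortion" ([k1, k2, p1, p2, k3] as OpenCV has them; the pictures are not rectified), "camera_from_world" (4x4, takes a point from world to camera coordinates). Camera axes: x right, y down, z forward; pixel columns grow to the right and rows downward; lengths in mm; the calibration is good to about 2 mm. A picture is of the moment at which its call begins: read the wrist's pose just before it. camera_params takes no time and is no camera call; for the wrist camera it gives the pose at the moment of the call.
- bot.close_job(): hands the job in; it is judged then, once.
The state is a dict: "time": time; "joint_positions": joint angles; "dq": joint speeds; "tau": joint torques, N m; "tool_pos": TCP position; "tcp_rot": TCP orientation; "contact_force": force on the tool from outside, world axes, zero at the start; "moment": the same for the moment, N m; "grip_width": finger opening in mm; "finger_force": force on a finger pad.
Only numpy, scipy, OpenCV 4.12 (cv2) and the standard library are available. Lean on these libraries where they do the work, as an engineer would, in place of code of your own. Each camera call takes 0.05 s, during which the arm holds its last target. There are 200 camera calls.

TASK

Get a blank ready for carving: take the 25 mm seal stone (not the 20 or the 30), set it squarely against the fixed jaw of the tilted vise, all the way down on the bed before you let go, then throw the sprung side lever home into the red-marked notch to clamp the stone. Never take the lever on into the last notch, which would crack the soft stone, and leave the other things standing where they are.

Things in the scene. Friction and masses are not known exactly. Their poses are not given: they have to be found in the camera images.
- stone25: the stone to clamp: amber seal stone, square section 25 x 25 mm, 50 mm long, about 0.085 kg, standing on end on a black mat whose top is 6 mm above the table. Origin: centre of its underside; z along its length, x and y square to its side faces. Either end may go down
- stone25_mid (a point): middle of the 25 mm stone, on its axis, 25 mm above its underside
- stone20: look-alike to be left standing: same amber stone, 20 x 20 x 50 mm, origin and axes alike
- stone30: look-alike to be left standing: same amber stone, 30 x 30 x 50 mm, origin and axes alike
- vise_bed: sloping bed, 52 mm wide, of the blue-grey iron carving vise, fixed on the bench. Origin: point on the bed's upper face where the foot of a clamped 25 mm stone is centred. z is square to the bed and leans 30 degrees from vertical, roughly towards the robot; x runs up the slope, away from the robot; y is level, across the bed. The stone stands along z, two faces flat to the jaws
- fixed_jaw (a point): on the low side: middle of the fixed jaw's face, at the height of the bed (x = -12.5 mm in the bed's frame). Both jaws are steel, 50 mm wide along the bed's y, 22 mm high above the bed, 18 mm thick; the upper 28 mm of the stone stand clear above them
- moving_jaw: the jaw on the high side; its face is 30 to 31.5 mm from the fixed jaw's face at the start (lever open). Throwing the lever slides it down the slope, and it pushes the stone against the fixed jaw through a spring pack: it meets a 25 mm stone at lever 0.65 rad and presses with about 18 N at the red notch. Its origin is the same as the bed's, less its slide
- clamp_lever (a joint): swing, in rad, of the lever on the vise's -y side about the level cam shaft (parallel to the bed's y). At 0 (open) it leans 55 degrees back from vertical, towards the bed's +x; growing values bring it up and towards the robot: lean = 0.96 minus the value. Starts at 0 to 0.12; red notch at 0.90, lever almost upright. It takes 1 to 2 N at the knob, stays where it is left, stops at 1.32
- lever_spring (a joint): sideways spring of the lever, in rad: 0 with the bar in a notch or in the open bay, 0.065 riding on the teeth between. Grows as the knob is pulled out from the vise (bed's -y), to 0.22; at 0.1 (11 mm at the knob, 6 N) the bar clears all teeth. Let go over a notch it springs in. Pulled out it passes the teeth freely; gripped and drawn in line it jams against a tooth
- quadrant: the steel notched sector beside the lever, 6 mm thick, 85 mm in radius about the pivot, in the plane of the swing. Notches at lever 0.55 (white paint), 0.90 (red, the one wanted) and 1.25 (white, the last, too tight), with teeth between; open bay at 0 to 0.15. Origin on the cam shaft's axis, 51.5 mm inward (bed's +y) of lever_pivot. Cam housing: 28 mm high over the bed
- lever_knob (a point): centre of the black ball knob, 30 mm in diameter, on the end of the lever; the 8 mm steel bar enters it from the pivot side. 115 mm from point lever_pivot; moves with the lever
- lever_pivot (a point): point on the lever's swing axis, in the plane in which the knob swings. The axis runs along the bed's y
- red_notch (a point): middle of the red-marked notch, 74 mm from lever_pivot on the straight line to where the knob is when the lever lies in it. Marks: a red stripe on the quadrant, a red 14 mm square tab beside it, red tips on the teeth either side
- paste_jar: bystander: lidded blue porcelain paste jar, 82 mm wide, 50 mm high; origin under its centre
- red_seal: bystander: small red-brown seal, 22 x 22 x 51 mm, standing; origin under its centre
- oil_bottle: bystander: small bottle, 44 mm wide, 90 mm high, near the far edge of the mats; origin under its centre
- knife: bystander: steel carving knife lying flat, 9 mm thick, 150 mm long along its x; origin near its middle
- knife2: bystander: carving knife with a dark wooden handle lying flat near the robot, 10 mm thick, 150 mm long along its x; origin near its middle
- eraser: bystander: white eraser, 45 x 22 x 12 mm, lying near the robot; origin under its centre
- dust_brush: bystander: flat brush, 170 mm long, lying on the felt at the right; origin near its middle
There are look-alikes about, which are no part of the job. Leave any grey look-alike of the stone25 alone. Leave any purple look-alike of the stone20 alone.

How it is judged (in metres and radians):
On the way, in this order (a step that is already met when the one before it is completed fails the run):
1. the 25 mm stone is set down between the jaws on the sloping bed, square to it (within 6 degrees), while still held: foot within 5 mm of the bed and within 10 mm of the jaws' middle (contact force between the fingers and stone25 above 0.5 N and x of stone25_mid in the frame of vise_bed between -0.006 and 0.01 m and y of stone25_mid in the frame of vise_bed between -0.01 and 0.01 m and z of stone25_mid in the frame of vise_bed between 0.021 and 0.03 m and angle between the z axis of stone25 and the z axis of vise_bed, either way round below 0.105 rad), for 0.1 s.
2. the lever is in the red notch and the moving jaw presses the stone (value of joint clamp_lever between 0.83 and 0.97 rad and value of joint lever_spring below 0.03 rad and contact force between moving_jaw and stone25 above 5 N), for 0.2 s.
At the end, for the whole second after the job is handed in: lever home in the red notch (0.83 to 0.97 rad, spring below 0.03); moving jaw presses the 25 mm stone (over 5 N); stone at rest within 4 mm along the slope, 10 mm across, foot within 3 mm of the bed, square within 4 degrees; 20 and 30 mm stones standing (all of step 2 and x of stone25_mid in the frame of vise_bed between -0.004 and 0.004 m and y of stone25_mid in the frame of vise_bed between -0.01 and 0.01 m and z of stone25_mid in the frame of vise_bed between 0.022 and 0.028 m and angle between the z axis of stone25 and the z axis of vise_bed, either way round below 0.07 rad and linear speed of stone25 below 0.02 m/s and angle between each of stone20, stone30's own z axis and vertical below 0.15 rad); the robot touches nothing.
It fails at once if the lever goes on into the last notch beyond the red one (past 1.15 rad) (value of joint clamp_lever above 1.15 rad).
It fails at once if another stone or a thing on the bench (20 or 30 mm stone, jar, red seal, bottle, knives, eraser, brush) is shifted by more than 30 mm or knocked over (distance of any of knife2, eraser, dust_brush, stone20, stone30, paste_jar, red_seal, oil_bottle, knife from where it was at the start of the episode above 0.03 m or angle between any of stone20, stone30, red_seal, oil_bottle, paste_jar's own z axis and vertical above 0.5 rad).
It also fails if it takes over 61 s, if anything falls off the work surface, if the arm or the gripper's body presses on something with over 40 N, if the wrist force passes 120 N, or if a joint passes its speed limit or range.

## Working session

There is one attempt and no reset: what is moved stays moved. The work goes in short steps, Python scripts to look and compute and a shell command to move; the robot and the scene stay as the last step left them, time stands still between calls to the robot, and variables do not carry over. Pictures are saved under pics/ and viewed, at most 10 in all, crops included, and the job is handed in when it is done.

```bash
mkdir -p pics; ls
python3 - <<'E'
from plant import bot
import cv2,json
for n in ("scene","top","wrist"):
    im=bot.capture(n); cv2.imwrite(f"pics/{n}0.png",im)
    p=bot.camera_params(n); print(n,{k:(v.tolist() if hasattr(v,'tolist') else v) for k,v in p.items()})
print(bot.get_obs())
E
```

```text
pics
scene {'fovy': 42.65519167432807, 'cx': 255.33828738026475, 'cy': 184.33467115370956, 'distortion': [-0.044788666526568315, 0.0, 0.0, 0.0, 0.0], 'camera_from_world': [[0.6925835450642969, 0.7213376377447608, 0.00021325801169500515, -260.1485981322392], [0.4760150156128577, -0.4568178477579631, -0.7514833057898714, -168.16745564109254], [-0.5419757725371699, 0.5205664859963528, -0.6597520713420665, 1541.8883173204842], [0.0, 0.0, 0.0, 1.0]]}
top {'fovy': 45.167807144473905, 'cx': 258.0233256885622, 'cy': 191.51623066240987, 'distortion': [0.029634552399669282, 0.0, 0.0, 0.0, 0.0], 'camera_from_world': [[0.03491012898260568, -0.9993903769744895, 0.0003966172024626443, -117.20629097069943], [-0.974854455240121, -0.03414044734824661, -0.2202117638850127, 479.7874877996552], [0.22009105841197824, 0.007300977033867326, -0.9754520089381362, 1119.5776739700025], [0.0, 0.0, 0.0, 1.0]]}
wrist {'fovy': 68.38777509756797, 'cx': 257.2513519727357, 'cy': 193.1825068552814, 'distortion': [-0.004680807815453025, 0.0, 0.0, 0.0, 0.0], 'camera_from_world': [[0.31096989623897303, 0.9504196570208203
[... 251 characters left out ...]
15, 'joint_positions': array([ 1.10797852e+00,  3.42572468e-01,  1.52475681e+00, -2.66211743e-05,
        1.27543659e+00, -1.45988585e-01]), 'dq': array([ 9.10147668e-05, -2.12815633e-03, -2.18900488e-03,  1.35678135e-04,
       -9.92399671e-04, -9.88416709e-04]), 'tau': array([ 1.34926126e-03, -4.31470692e+01, -2.44352657e+01,  7.17225065e-02,
        5.38545381e-02, -9.42349379e-05]), 'tool_pos': array([163.42087206, 498.62336908, 243.21376733]), 'tcp_rot': array([-3.14042821e+00, -1.45480134e-04,  2.82477111e+00]), 'contact_force': array([ 0.21759222, -0.38161966, -1.1820358 ]), 'moment': array([-0.03300063,  0.01944952, -0.01918658]), 'finger_force': 0.0, 'grip_width': 91.97182019157357}
```

View pics/scene0.png

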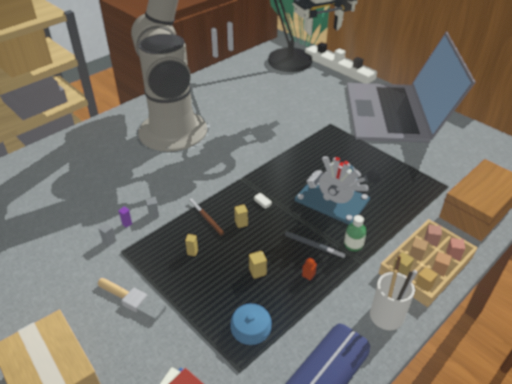

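View pics/top0.png

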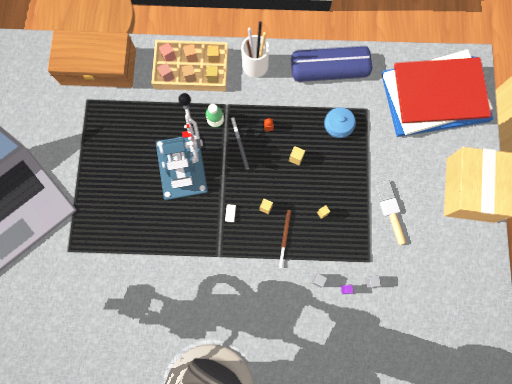

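The scene picture shows the amber stones at about (192,245), (241,216) and (258,265), with the vise at (335,190). In the top picture the stones are at (323,212), (266,206) and (297,156), the vise is at (182,167) with the knob at (184,99), and the bottle at (215,115) stands close to the lever.

```bash
cat > h.py <<'E'
from plant import bot
import cv2, numpy as np
from scipy.spatial.transform import Rotation as R
def K(p):
    f=192/np.tan(np.radians(p['fovy'])/2); return np.array([[f,0,p['cx']],[0,f,p['cy']],[0,0,1]])
def ray(p,uv):
    n=cv2.undistortPoints(np.array(uv,float).reshape(-1,1,2),K(p),np.array(p['distortion'])).reshape(-1,2)
    T=np.array(p['camera_from_world']); d=np.c_[n,np.ones(len(n))]@T[:3,:3]; return -T[:3,:3].T@T[:3,3], d
def onz(p,uv,z):
    o,d=ray(p,uv); return o+d*((z-o[2])/d[:,2])[:,None]
def proj(p,P):
    T=np.array(p['camera_from_world']); r=cv2.Rodrigues(T[:3,:3])[0]
    return cv2.projectPoints(np.array(P,float).reshape(-1,1,3),r,T[:3,3],K(p),np.array(p['distortion']))[0].reshape(-1,2)
def tri(p1,a,p2,b):
    o1,d1=ray(p1,[a]);o2,d2=ray(p2,[b]);A=np.c_[d1[0],-d2[0]]
    s=np.linalg.lstsq(A,o2-o1,rcond=None)[0]; P,Q=o1+d1[0]*s[0],o2+d2[0]*s[1]; return (P+Q)/2,np.linalg.norm(P-Q)
E
python3 - <<'E'
from h import *
for n in("scene","top"):
    im=cv2.imread(f"pics/{n}0.png");p=bot.camera_params(n)
    hsv=cv2.cvtColor(im,cv2.COLOR_BGR2HSV)
    m=cv2.inRange(hsv,(15,90,90),(32,255,255))
    for c in cv2.findContours(m,0,1)[0]:
        a=cv2.contourArea(c)
        if 30<a<600:
            (u,v),_,_=cv2.minAreaRect(c); print(n,a,round(u),round(v),onz(p,[(u,v)],31 if n=='scene' else 50).round())
p=bot.camera_params("top")
print('knob',onz(p,[(184,99)],100),'vise',onz(p,[(182,167)],50),'bottle',onz(p,[(215,115)],60))
im=cv2.imread("pics/top0.png");cv2.imwrite("pics/a.png",cv2.resize(im[80:240,130:260],None,fx=5,fy=5,interpolation=2)[:600] if 0 else cv2.resize(im[85:205,140:240],None,fx=5,fy=5,interpolation=2))
im=cv2.imread("pics/scene0.png");cv2.imwrite("pics/b.png",cv2.resize(im[145:230,285:385],None,fx=7,fy=7,interpolation=2))
E
```

```text
scene 56.5 409 377 [[ 975. -183.   31.]]
scene 79.5 506 376 [[1102.  -51.   31.]]
scene 569.5 444 332 [[971. -50.  31.]]
scene 33.0 115 289 [[ 427. -467.   31.]]
scene 378.5 258 264 [[ 587. -196.   31.]]
scene 210.5 191 244 [[ 439. -269.   31.]]
scene 242.5 241 215 [[ 449. -120.   31.]]
scene 31.5 315 35 [[-110.  806.   31.]]
scene 45.5 279 22 [[-297.  786.   31.]]
scene 32.0 296 25 [[-228.  820.   31.]]
scene 32.5 322 6 [[-289. 1059.   31.]]
top 98.0 323 211 [[ 439. -266.   50.]]
top 126.5 266 206 [[ 447. -121.   50.]]
top 184.5 296 155 [[ 584. -196.   50.]]
top 40.5 88 77 [[783. 365.  50.]]
top 78.5 66 53 [[851. 432.  50.]]
top 36.5 262 44 [[899. -97.  50.]]
top 90.0 103 27 [[933. 343.  50.]]
top 101.5 81 17 [[962. 405.  50.]]
top 39.5 61 8 [[985. 463.  50.]]
top 206.5 49 14 [[965. 494.  50.]]
knob [[708.03245575  96.23409891 100.        ]] vise [[542.26558288  97.75344933  50.        ]] bottle [[683.7312647  19.5080352  60.       ]]
```

View pics/a.png

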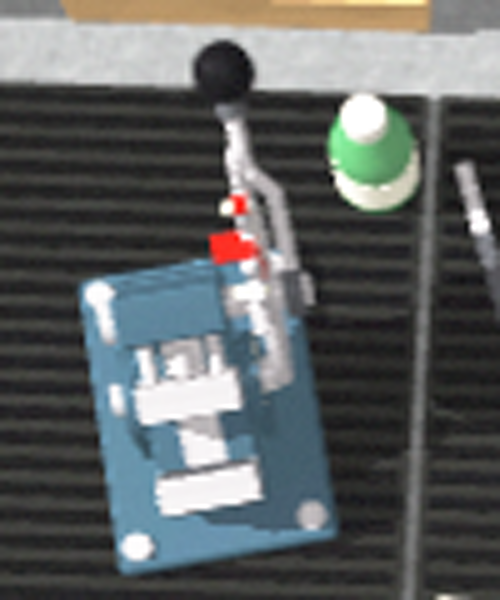

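Run:
```python
from h import *
p=bot.camera_params("wrist");s=bot.get_obs();T=np.array(p['camera_from_world'])
Rt=R.from_euler('xyz',s['tcp_rot']).as_matrix();o=-T[:3,:3].T@T[:3,3]
print('cam in tool',Rt.T@(o-s['tool_pos']).round(1),'axes in tool (cols x,y,z)\n',(Rt.T@T[:3,:3].T).round(2),'\ntool axes\n',Rt.round(2))
```

```text
cam in tool [  74.8455662    -1.12294687 -140.48790058] axes in tool (cols x,y,z)
 [[ 0.   -0.96 -0.27]
 [ 1.    0.    0.  ]
 [-0.   -0.27  0.96]] 
tool axes
 [[-0.95  0.31 -0.  ]
 [ 0.31  0.95 -0.  ]
 [ 0.   -0.   -1.  ]]
```

View pics/b.png

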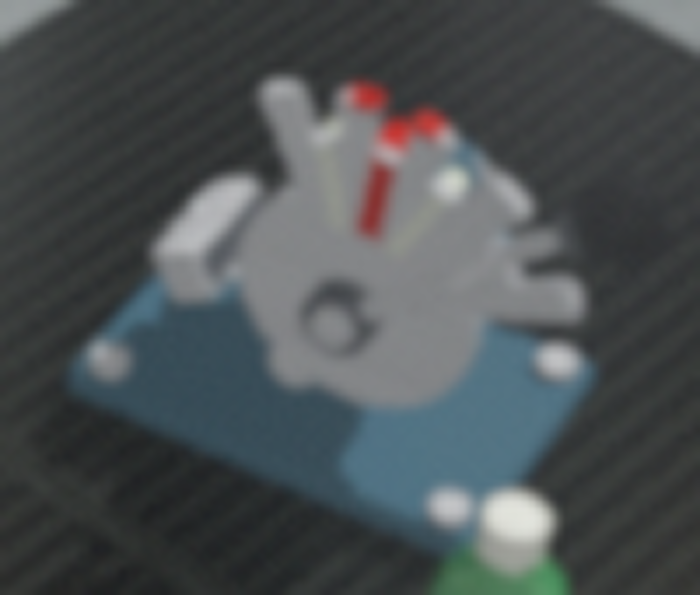

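The scene crop shows the shaft end at about (340,320) in the crop, with the red stripe and red tips above it. So the quadrant stands upright on the bed's -y side, and the lever lies back to the right. Next I'll take a close view with the wrist camera.

```bash
python3 -m pendant '[[[0.9,-0.98,0],[0,0,0.88],1],[[0.9,-0.98,0],[0,0,0.88],1],[[0.9,-0.98,0],[0,0,0.88],1],[[0.9,-0.98,0],[0,0,0],1],[[0.9,-0.98,0],[0,0,0],1],[[0.9,-0.98,0],[0,0,0],1],[[0.9,-0.98,0],[0,0,0],1],[[0.9,-0.98,0],[0,0,0],1],[[0.9,-0.98,0],[0,0,0],1],[[0.9,-0.98,0],[0,0,0],1]]'
python3 -m pendant '[[[0.9,-0.98,0],[0,0,0],1],[[0.9,-0.98,0],[0,0,0],1],[[0.9,-0.98,0],[0,0,0],1],[[0.9,-0.9,0.2],[0,0,0],1],[[0,0,0],[0,0,0],1],[[0,0,0],[0,0,0],1],[[0,0,0],[0,0,0],1],[[0,0,0],[0,0,0],1],[[0,0,0],[0,0,0],1],[[0,0,0],[0,0,0],1]]'
python3 - <<'E'
from h import *
p=bot.camera_params("wrist");im=bot.capture("wrist");cv2.imwrite("pics/w1.png",im)
import pickle;pickle.dump(p,open("w1.pkl","wb"))
cv2.imwrite("pics/w1b.png",cv2.resize(im,(800,600),interpolation=2))
s=bot.get_obs();print(s['tool_pos'],s['tcp_rot'],s['joint_positions'].round(2))
E
```

```text
time: 0.98
tool_pos: [433.7, 204.0, 243.7]
tcp_rot: [3.141, -0.0, 3.138]
contact_force: [-0.3, 1.4, -0.4]
grip_width: 91.4
finger_force: 0.0
time: 1.82
tool_pos: [540.2, 91.6, 249.9]
tcp_rot: [3.141, 0.0, 3.14]
contact_force: [-0.1, 0.4, -0.1]
grip_width: 91.9
finger_force: 0.0
[540.2775176   91.48342519 249.93599722] [3.14148049e+00 1.24509565e-04 3.14009814e+00] [ 0.03  0.38  1.45  0.    1.31 -1.54]
```

View pics/w1b.png

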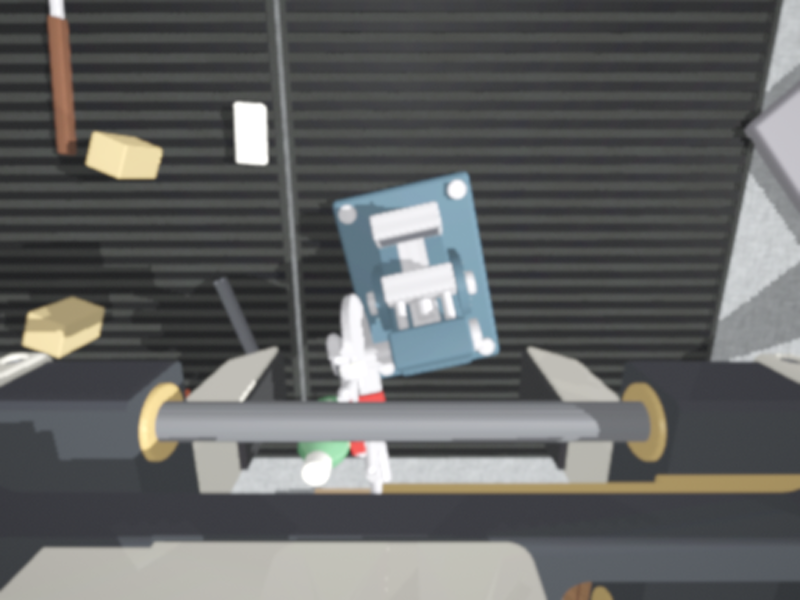

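The wrist view has the robot side at the top. The fixed jaw is at about (405,222), the moving jaw at (418,283) and the red tab at (370,400), with the knob hidden behind the gripper. I'll take a second view 80 mm further on for triangulation.

```bash
python3 -m pendant '[[[0.9,0,0],[0,0,0],1],[[0.9,0,0],[0,0,0],1],[[0.9,0,0],[0,0,0],1],[[0,0,0],[0,0,0],1],[[0,0,0],[0,0,0],1],[[0,0,0],[0,0,0],1],[[0,0,0],[0,0,0],1],[[0,0,0],[0,0,0],1],[[0,0,0],[0,0,0],1],[[0,0,0],[0,0,0],1]]'
python3 - <<'E'
from h import *
p=bot.camera_params("wrist");im=bot.capture("wrist");cv2.imwrite("pics/w2.png",im)
import pickle;pickle.dump(p,open("w2.pkl","wb"))
a=cv2.imread("pics/w1.png")[105:245,205:325]; b=im[:,:]
b=im[20:280,190:340]
a=cv2.resize(a,None,fx=3.3,fy=3.3,interpolation=2); b=cv2.resize(b,None,fx=2.3,fy=2.3,interpolation=2)
h=600;c=np.zeros((h,a.shape[1]+b.shape[1],3),np.uint8);c[:a.shape[0],:a.shape[1]]=a;c[:b.shape[0],a.shape[1]:]=b[:600];print(c.shape,a.shape,b.shape)
cv2.imwrite("pics/c.png",c)
E
```

```text
time: 2.7
tool_pos: [621.4, 90.6, 250.2]
tcp_rot: [3.141, 0.001, 3.139]
contact_force: [1.0, -0.6, -0.0]
grip_width: 91.7
finger_force: 0.0
(600, 741, 3) (462, 396, 3) (598, 345, 3)
```

View pics/c.png

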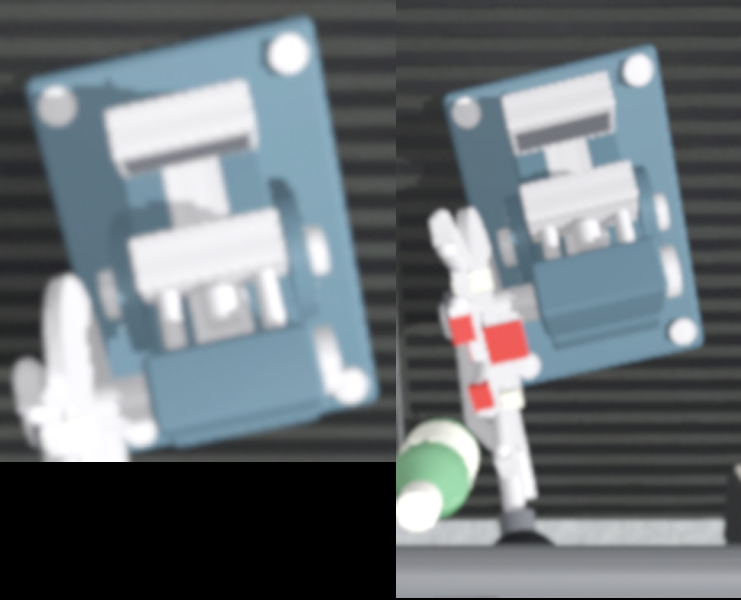

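The crops show the fixed jaw's top-face inner edge at (122,162)-(256,136) on the left and (515,140)-(612,108) on the right. The red tab is at (505,342) and the knob's rim at (525,540). I'll triangulate the jaws and move forward to see the knob.

```bash
python3 -m pendant '[[[0.9,0,0],[0,0,0],1],[[0.9,0,0],[0,0,0],1],[[0.7,0,0],[0,0,0],1],[[0,0,0],[0,0,0],1],[[0,0,0],[0,0,0],1],[[0,0,0],[0,0,0],1],[[0,0,0],[0,0,0],1],[[0,0,0],[0,0,0],1],[[0,0,0],[0,0,0],1],[[0,0,0],[0,0,0],1]]' | head -2
python3 - <<'E'
from h import *
import pickle
p3=bot.camera_params("wrist");im=bot.capture("wrist");cv2.imwrite("pics/w3.png",im);pickle.dump(p3,open("w3.pkl","wb"))
p1,p2=[pickle.load(open(f"w{i}.pkl","rb")) for i in(1,2)]
L=lambda x,y:(205+x/3.3-.35,105+y/3.3-.35); Rr=lambda x,y:(190+(x-396)/2.3-.28,20+y/2.3-.28)
g1=cv2.cvtColor(cv2.imread("pics/w1.png"),6);g2=cv2.cvtColor(cv2.imread("pics/w2.png"),6)
def sub(g,pt): return cv2.cornerSubPix(g,np.array([[pt]],np.float32),(2,2),(-1,-1),(3,50,.01))[0,0]
names=['fTL','fTR','fBL','fBR','mTL','mTR','mBL']
A=[(105,113),(247,81),(122,162),(256,136),(128,240),(278,208),(140,295)]
B=[(502,97),(606,72),(515,140),(613,108),(520,187),(633,161),(528,226)]
for n,a,b in zip(names,A,B):
    a,b=L(*a),Rr(*b);a2,b2=sub(g1,a),sub(g2,b)
    P,e=tri(p1,a,p2,b);Q,e2=tri(p1,a2,p2,b2);print(n,P.round(1),round(e,1),'sub',Q.round(1),round(e2,1),np.abs(a2-a).max().round(1),np.abs(b2-b).max().round(1))
pt=bot.camera_params("top"); print(onz(pt,[(184.4,99.2)],130))
print('pred knob in w3 for z110..150',[proj(p3,onz(pt,[(184.4,99.2)],z)).round(0) for z in(110,130,150)], 'scene',[proj(bot.camera_params("scene"),onz(pt,[(184.4,99.2)],z)).round(0) for z in(110,130,150)])
c=cv2.resize(im[20:290,150:340],None,fx=2.2,fy=2.2,interpolation=2);cv2.imwrite("pics/d.png",c)
E
```

```text
time: 3.58
tool_pos: [696.5, 90.6, 250.3]
fTL [494.2  67.4  61.2] 0.2 sub [493.9  67.1  59. ] 0.4 0.5 0.0
fTR [483.5 116.2  59.8] 0.8 sub [483.5 116.2  61.5] 0.1 0.2 0.5
fBL [512.3  72.7  54.2] 0.3 sub [512.3  72.7  54.2] 0.3 0.0 0.0
fBR [500.8 118.6  73.5] 0.8 sub [500.8 118.6  73.5] 0.8 0.0 0.0
mTL [534.9  75.9  81.4] 0.5 sub [534.2  76.2  83.8] 0.4 0.2 0.8
mTR [523.9 126.6  81.6] 0.8 sub [524.1 126.1  83.6] 1.2 0.5 0.0
mBL [551.9  79.9  90. ] 0.0 sub [551.9  79.9  90. ] 0.0 0.0 0.0
[[694.35023283  89.60219482 130.        ]]
pred knob in w3 for z110..150 [array([[260., 195.]]), array([[257., 192.]]), array([[252., 188.]])] scene [array([[382., 202.]]), array([[380., 195.]]), array([[377., 187.]])]
```

View pics/d.png

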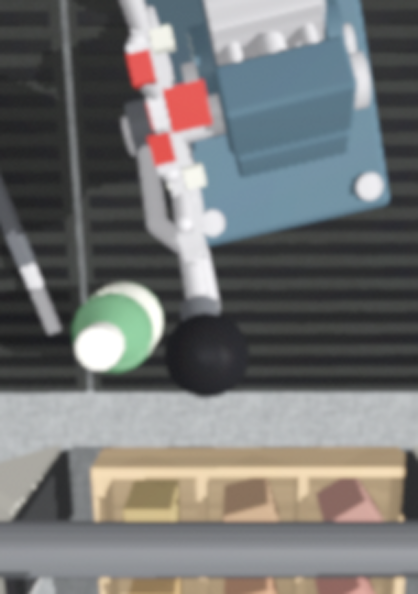

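The knob is at (206,355) in the crop, i.e. about (243.4,181.1) in the picture, with the bottle to its left at (118,328). The red tips are at (141,69) and (161,150), and the tab is at (187,106). I'll work out the knob, the notch and the stones.

Run:
```python
from h import *
import pickle
p1,p2,p3=[pickle.load(open(f"w{i}.pkl","rb")) for i in(1,2,3)]
def reds(n):
    im=cv2.imread(f"pics/{n}.png");h=cv2.cvtColor(im,cv2.COLOR_BGR2HSV)
    m=cv2.inRange(h,(0,120,100),(8,255,255))|cv2.inRange(h,(172,120,100),(180,255,255))
    st=cv2.connectedComponentsWithStats(m); return [(st[2][i,4],st[3][i].round(1)) for i in range(1,st[0]) if st[2][i,4]>8]
for n in('w1','w2','w3','top0','scene0'): print(n,reds(n))
pt=bot.camera_params("top");ps=bot.camera_params("scene")
# knob circle
for n,win in(("w3",(200,285,140,225)),("top0",(170,200,85,115))):
    im=cv2.imread(f"pics/{n}.png");x0,x1,y0,y1=win;s=im[y0:y1,x0:x1].max(2);m=(s<45).astype(np.uint8)
    m=cv2.morphologyEx(m,cv2.MORPH_OPEN,np.ones((5,5)))
    c=max(cv2.findContours(m,0,1)[0],key=cv2.contourArea);print(n,cv2.minEnclosingCircle(c),cv2.contourArea(c),win)
P=tri(p3,(243.4,181.1),pt,(184.4,99.2));print('knob',P)
```

```text
w1 [(np.int32(72), array([238.8, 254.2])), (np.int32(56), array([227.9, 286.2]))]
w2 [(np.int32(87), array([217.9, 163.3])), (np.int32(238), array([237.4, 168.1])), (np.int32(76), array([226.4, 191.9])), (np.int32(640), array([100.8, 210.9]))]
w3 [(np.int32(157), array([212.8,  51.2])), (np.int32(342), array([235.1,  67.5])), (np.int32(108), array([222.5,  86.7])), (np.int32(635), array([ 91.8, 155.7]))]
top0 [(np.int32(5336), array([441.5,  90. ])), (np.int32(97), array([268.5, 124.9])), (np.int32(9), array([187.3, 125.3])), (np.int32(48), array([185.8, 134. ]))]
scene0 [(np.int32(12), array([337.5, 158. ])), (np.int32(26), array([343.3, 162.7])), (np.int32(18), array([338.1, 173.3])), (np.int32(197), array([309. , 268.5])), (np.int32(247), array([185.7, 378.5]))]
w3 ((38.55555725097656, 39.79166793823242), 17.54977035522461) 436.5 (200, 285, 140, 225)
top0 ((17.0, 16.5), 3.201662063598633) 20.0 (170, 200, 85, 115)
knob (array([671.19280762,  79.69707808, 182.93480097]), np.float64(0.2140994696624145))
```

Run:
```python
from h import *
import pickle
p1,p2,p3=[pickle.load(open(f"w{i}.pkl","rb")) for i in(1,2,3)]
ps=bot.camera_params("scene");pt=bot.camera_params("top")
O=np.array([525,100,55.]);Y=np.radians(12.2);h=np.array([np.cos(Y),np.sin(Y),0]);y=np.array([-np.sin(Y),np.cos(Y),0])
f=lambda P:((P-O)@h,(P-O)@y,P[2])
for n,a,b,c in(('tipL',(217.9,163.3),(212.8,51.2),(337.5,158)),('tab',(237.4,168.1),(235.1,67.5),(343.3,162.7)),('tipH',(226.4,191.9),(222.5,86.7),None)):
    P,e=tri(p2,a,p3,b);print(n,P.round(1),e.round(1),np.round(f(P),1),'scene',proj(ps,P).round(1),proj(pt,P).round(1))
k=np.array([671.2,79.7,182.9]);print('knob',np.round(f(k),1),proj(p2,k),proj(ps,k))
# tips from scene
print(tri(p3,(212.8,51.2),ps,(337.5,158)),tri(p3,(222.5,86.7),ps,(347,162.5)))
# knob refined from w3 circle with known depth
# shaft end ray x plane y_bed = -30..-60
o,d=ray(ps,[(285+340/7,145+320/7)])
for yy in(-25,-35,-45,-55,-65):
    t=(yy-(o-O)@y)/(d[0]@y);print(yy,np.round(f(o+d[0]*t),1))
# lateral: bar in w3 two points (crop d): (200,290) and (183,215)
```

```text
tipL [582.2  61.  184.9] 0.4 [ 47.7 -50.2 184.9] scene [[336.2 159.3]] [[189.7 135. ]]
tab [589.6  74.1 165.7] 0.1 [ 57.6 -39.  165.7] scene [[341.3 164.8]] [[185.6 134.6]]
tipH [604.3  66.5 184.1] 0.3 [ 70.5 -49.5 184.1] scene [[345.2 162.9]] [[188. 126.]]
knob [138.6 -50.7 182.9] [[244.91725339 269.12443854]] [[372.38609929 174.28286415]]
(array([583.80768553,  61.81115496, 189.65819579]), np.float64(1.449412092653775)) (array([606.13155006,  67.49672896, 186.46885748]), np.float64(3.6357819750980056))
-25 [ 41.9 -25.   65.4]
-35 [ 45.9 -35.   74.9]
-45 [ 49.9 -45.   84.4]
-55 [ 53.9 -55.   93.9]
-65 [ 57.9 -65.  103.4]
```

The geometry is consistent. The pivot is at about 54 mm ahead of the bed origin and 50 mm to its -y side, at z about 103. The notch tips are 85 mm above it and the knob lies at lean 0.83. Next I'll look closely at the stone.

```bash
python3 -m pendant '[[[-0.64,-0.71,0],[0,0,0],1],[[-0.64,-0.71,0],[0,0,0],1],[[-0.64,-0.71,0],[0,0,0],1],[[-0.64,-0.71,0],[0,0,0],1],[[-0.64,-0.71,0],[0,0,0],1],[[-0.64,-0.71,0],[0,0,0],1],[[-0.64,-0.71,0],[0,0,0],1],[[-0.64,-0.71,0],[0,0,0],1],[[-0.64,-0.71,0],[0,0,0],1],[[-0.64,-0.71,0],[0,0,0],1]]' | head -2
python3 - <<'E'
from h import *
import pickle
s=bot.get_obs();print(s['tool_pos'],np.abs(s['dq']).max())
p=bot.camera_params("wrist");im=bot.capture("wrist");cv2.imwrite("pics/w4.png",im);pickle.dump(p,open("w4.pkl","wb"))
hsv=cv2.cvtColor(im,cv2.COLOR_BGR2HSV);m=cv2.inRange(hsv,(12,60,60),(35,255,255));m[225:]=0
for c in cv2.findContours(m,0,1)[0]:
    if cv2.contourArea(c)>200: r=cv2.boundingRect(c);q=cv2.approxPolyDP(cv2.convexHull(c),3,True)[:,0];print(r,cv2.contourArea(c),'\n',np.c_[q,onz(p,q,56)[:,:2].round(0),onz(p,q,6)[:,:2].round(0)])
cv2.imwrite("pics/e.png",cv2.resize(im[:240],None,fx=1.56,fy=1.56))
E
```

```text
time: 4.47
tool_pos: [503.6, -123.2, 250.0]
[ 503.64048658 -123.2070819   250.03202131] 0.6195745251901862
(244, 116, 29, 30) 555.0 
 [[ 253.  116.  433. -128.  433. -129.]
 [ 272.  125.  443. -107.  445. -104.]
 [ 264.  145.  465. -116.  471. -115.]
 [ 244.  138.  457. -139.  462. -141.]]
(118, 110, 40, 26) 701.0 
 [[ 157.  123.  440. -239.  442. -256.]
 [ 146.  133.  451. -253.  455. -272.]
 [ 129.  135.  453. -273.  457. -295.]
 [ 118.  120.  437. -283.  438. -307.]
 [ 131.  110.  426. -267.  425. -288.]
 [ 146.  110.  426. -250.  425. -269.]]
```

View pics/e.png

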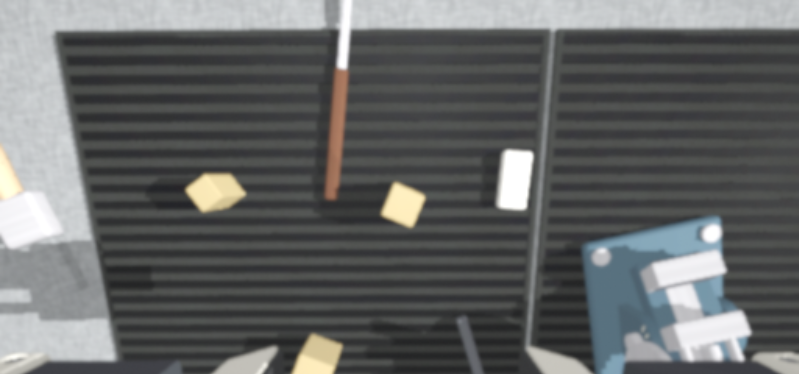

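Seen from above, the 25 mm stone is a square at about (403,204) in the crop, with the 20 to its left at (215,192), the 30 at (318,352) and the eraser at (515,180). I'll measure again with the arm at rest.

Run:
```python
from h import *
import pickle
p=bot.camera_params("wrist");im=bot.capture("wrist");s=bot.get_obs();print(s['tool_pos'],np.abs(s['dq']).max())
hsv=cv2.cvtColor(im,cv2.COLOR_BGR2HSV)[100:160,230:290];m=cv2.inRange(hsv,(12,60,60),(35,255,255))
m=cv2.resize(m,None,fx=4,fy=4,interpolation=2);m=(m>127).astype(np.uint8)
c=max(cv2.findContours(m,0,1)[0],key=cv2.contourArea).reshape(-1,2)/4+[230-.375,100-.375]
W=onz(p,c,56)[:,:2].astype(np.float32);print(cv2.minAreaRect(W),W.mean(0))
```

```text
[ 502.67259519 -124.73270054  250.25736044] 0.05706172239396667
((449.4549560546875, -122.80496215820312), (29.19986343383789, 29.969972610473633), 66.29683685302734) [ 449.349   -123.08068]
```

```bash
python3 -m pendant '[[[-0.44,0.015,-0.7],[0,0,-0.86],0.3],[[-0.44,0.015,-0.8],[0,0,-0.86],0.3],[[-0.44,0.015,-0.9],[0,0,-0.86],0.3],[[-0.44,0.015,-0.9],[0,0,-0.86],0.3],[[0,0,-0.9],[0,0,0],0.3],[[0,0,0],[0,0,0],0.3],[[0,0,0],[0,0,0],0.3],[[0,0,0],[0,0,0],0.3],[[0,0,0],[0,0,0],0.3],[[0,0,0],[0,0,0],0.3]]'
python3 - <<'E'
from h import *
p=bot.camera_params("wrist");im=bot.capture("wrist");s=bot.get_obs();print(s['tool_pos'],s['tcp_rot'],np.abs(s['dq']).max())
cv2.imwrite("pics/w5.png",im)
print(proj(p,[[449.4,-122.9,56],[449.4,-122.9,31],s['tool_pos']]))
pt=bot.camera_params("top");im=cv2.imread("pics/top0.png")
for (u,v) in((323,211),(266,206),(296,155)):
    h=cv2.cvtColor(im,cv2.COLOR_BGR2HSV)[v-15:v+16,u-15:u+16];print((u,v),(cv2.inRange(h,(12,60,60),(35,255,255))>0).sum(),(cv2.inRange(h,(12,100,120),(35,255,255))>0).sum())
E
```

```text
time: 5.4
tool_pos: [453.2, -120.9, 125.2]
tcp_rot: [3.141, 0.003, 2.726]
contact_force: [0.7, -0.4, 0.2]
grip_width: 59.4
finger_force: 0.0
[ 452.95000806 -120.83969674  124.95130388] [3.14150322e+00 2.60548448e-03 2.72622372e+00] 0.00965888601933417
[[254.19564202 207.86174182]
 [254.47409404 198.4315087 ]
 [259.01484776 252.96981193]]
(323, 211) 127 104
(266, 206) 159 134
(296, 155) 226 197
```

```bash
python3 -m pendant '[[[-0.12,-0.07,0],[0,0,0],0.3],[[0,0,-0.7],[0,0,0],0.3],[[0,0,-0.7],[0,0,0],0.3],[[0,0,-0.6],[0,0,0],0.3],[[0,0,-0.5],[0,0,0],0.3],[[0,0,0],[0,0,0],0.3],[[0,0,0],[0,0,0],-0.4],[[0,0,0],[0,0,0],-1],[[0,0,0],[0,0,0],-1],[[0,0,0],[0,0,0],-1]]'
```

```text
time: 6.28
tool_pos: [449.0, -123.0, 49.8]
tcp_rot: [3.142, 0.002, 2.726]
contact_force: [-0.6, 0.1, -1.0]
grip_width: 37.5
finger_force: 0.0
```

```bash
python3 -m pendant '[[[0,0,0],[0,0,0],-1],[[0,0,0],[0,0,0],-1],[[0,0,0],[0,0,0],-1],[[0,0,0],[0,0,0],-1],[[0,0,0.3],[0,0,0],-1],[[0,0,0.7],[0,0,0],-1],[[0,0,0.9],[0,0,0],-1],[[0,0,0.9],[0,0,0],-1],[[0,0,0.9],[0,0,0],-1],[[0,0,0],[0,0,0],-1]]'
```

```text
time: 7.12
tool_pos: [450.7, -123.7, 164.7]
tcp_rot: [-3.142, 0.009, 2.726]
contact_force: [1.1, -0.4, -1.2]
grip_width: 24.8
finger_force: 30.0
```

```bash
python3 -m pendant '[[[0.118,0.718,0],[0,0,0.872],-1],[[0.118,0.718,0],[0,0,0.872],-1],[[0.118,0.718,0],[0,0,0.872],-1],[[0.118,0.718,0],[0,0,0.872],-1],[[0.118,0.718,0],[0,0,0.872],-1],[[0.118,0.718,0],[0,0,0.872],-1],[[0.118,0.718,0],[0.184,-0.853,0],-1],[[0.118,0.718,0],[0.184,-0.853,0],-1],[[0.118,0.718,0],[0.184,-0.853,0],-1],[[0.118,0.718,0],[0.184,-0.853,0],-1]]'
python3 -m pendant '[[[0,0,0],[0.184,-0.853,0],-1],[[0,0,0],[0,0,0],-1],[[0,0,0],[0,0,0],-1],[[0,0,0],[0,0,0],-1],[[0,0,0],[0,0,0],-1],[[0,0,0],[0,0,0],-1],[[0,0,0],[0,0,0],-1],[[0,0,0],[0,0,0],-1],[[0,0,0],[0,0,0],-1],[[0,0,0],[0,0,0],-1]]'
cat >> h.py <<'E'
O=np.array([525,100,55.]);Yw=np.radians(12.2);hh=np.array([np.cos(Yw),np.sin(Yw),0]);by=np.array([-np.sin(Yw),np.cos(Yw),0])
c30,s30=np.cos(np.pi/6),.5
bx=c30*hh+s30*np.array([0,0,1]);bz=-s30*hh+c30*np.array([0,0,1]);B=np.c_[bx,by,bz]
def err():
    s=bot.get_obs();Rt=R.from_euler('xyz',s['tcp_rot']);want=R.from_matrix(np.c_[-bx,by,-bz])
    print('pos',s['tool_pos'].round(1),'in bed',(B.T@(s['tool_pos']-O)).round(1),'F bed',(B.T@s['contact_force']).round(1),'rotvec to go /0.12',((want*Rt.inv()).as_rotvec()/.12).round(3)); return s
E
python3 - <<'E'
from h import *
s=err()
p=bot.camera_params("wrist");im=bot.capture("wrist");cv2.imwrite("pics/w6.png",im)
T=s['tool_pos']; print('foot px',proj(p,[T-bz*43.8]),'jaw inner top edge pred',proj(p,[O-12.5*bx+22*bz-25*by,O-12.5*bx+22*bz+25*by]).tolist())
cv2.imwrite("pics/f.png",cv2.resize(im,(800,600),interpolation=2))
E
```

```text
time: 7.95
tool_pos: [483.4, 93.4, 159.9]
tcp_rot: [-3.142, 0.423, -2.93]
contact_force: [-0.2, 0.8, -1.1]
grip_width: 24.7
finger_force: 30.0
time: 8.78
tool_pos: [484.1, 94.0, 159.6]
tcp_rot: [3.137, 0.506, -2.929]
contact_force: [-0.2, -0.0, -0.8]
grip_width: 25.1
finger_force: 30.0
pos [484.1  94.  159.6] in bed [ 16.6   2.8 111.2] F bed [-0.6  0.  -0.6] rotvec to go /0.12 [-0.002 -0.151 -0.018]
foot px [[257.56614885 225.01643383]] jaw inner top edge pred [[223.77969325056057, 172.25574580453338], [283.8907908952666, 172.1806920166763]]
```

View pics/f.png

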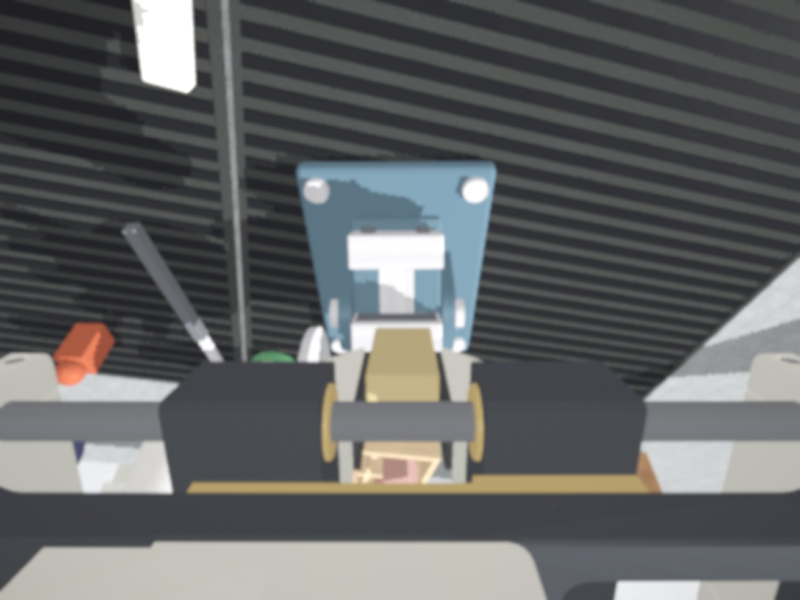

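The view shows the held stone squared over the jaws. The fixed jaw's inner top edge lies at (348-444, 269), within 1 px of the prediction, so the bed pose is good.

```bash
python3 -m pendant '[[[0.08,-0.014,-0.43],[0,-0.151,-0.018],-1],[[0.08,-0.014,-0.43],[0,0,0],-1],[[0.08,-0.014,-0.43],[0,0,0],-1],[[0,0,0],[0,0,0],-1],[[0,0,0],[0,0,0],-1],[[0,0,0],[0,0,0],-1],[[0,0,0],[0,0,0],-1],[[0,0,0],[0,0,0],-1],[[0,0,0],[0,0,0],-1],[[0,0,0],[0,0,0],-1]]' | head -2
python3 - <<'E'
from h import *
s=err()
p=bot.camera_params("wrist");im=bot.capture("wrist");cv2.imwrite("pics/w7.png",im)
print('jaw inner top edge pred',proj(p,[O-12.5*bx+22*bz-25*by,O-12.5*bx+22*bz+25*by]).tolist())
g=im.mean(2);r0=int(proj(p,[O-21*bx+22*bz])[0,1]);print('row',r0,[int(x) for x in g[r0,200:310]]);print('col',[int(x) for x in g[100:225,245]])
E
```

```text
time: 9.67
tool_pos: [494.5, 88.7, 135.3]
pos [494.5  88.7 135.3] in bed [12.3 -4.6 85.7] F bed [ 0.5 -0.8 -0.1] rotvec to go /0.12 [-0.063 -0.155 -0.057]
jaw inner top edge pred [[229.33297277897927, 184.31776955678993], [296.10698738857184, 184.10654773149528]]
row 173 [72, 91, 107, 113, 114, 115, 115, 115, 115, 115, 115, 115, 115, 115, 115, 115, 115, 115, 115, 115, 115, 115, 115, 116, 115, 116, 122, 151, 198, 234, 249, 253, 253, 253, 253, 253, 253, 253, 253, 253, 253, 253, 253, 253, 253, 253, 253, 253, 253, 253, 254, 253, 253, 253, 254, 254, 254, 254, 254, 254, 254, 254, 254, 254, 253, 253, 253, 253, 253, 253, 253, 253, 253, 253, 253, 253, 253, 253, 253, 253, 253, 253, 253, 253, 253, 253, 253, 253, 253, 253, 253, 253, 253, 254, 255, 243, 198, 146, 148, 161, 166, 167, 167, 167, 167, 167, 167, 167, 167, 167]
col [90, 87, 81, 69, 57, 49, 59, 85, 105, 116, 124, 135, 146, 154, 159, 161, 163, 165, 165, 165, 165, 166, 165, 165, 166, 166, 165, 161, 150, 129, 117, 115, 115, 115, 116, 115, 115, 116, 115, 116, 115, 115, 115, 114, 113, 111, 112, 115, 120, 124, 126, 126, 124, 120, 113, 111, 114, 128, 155, 184, 211, 235, 249, 253, 254, 255, 255, 255, 255, 255, 255, 255, 254, 253, 253, 252, 252, 252, 253, 254, 254, 255, 253, 241, 213, 180, 165, 162, 162, 161, 158, 149, 133, 125, 124, 124, 124, 124, 124, 123, 123, 123, 123, 123, 123, 122, 123, 125, 133, 147, 156, 160, 160, 160, 160, 160, 160, 160, 160, 160, 160, 160, 160, 160, 160]
```

```bash
python3 -m pendant '[[[-0.15,0.05,-0.08],[-0.063,-0.155,-0.057],-1],[[-0.15,0.05,-0.08],[0,0,0],-1],[[0,0,0],[0,0,0],-1],[[0.11,0.025,-0.2],[0,0,0],-1],[[0.11,0.025,-0.2],[0,0,0],-1],[[0,0,0],[0,0,0],-1],[[0,0,0],[0,0,0],-1],[[0,0,0],[0,0,0],-1],[[0,0,0],[0,0,0],-1],[[0,0,0],[0,0,0],-1]]' | head -2
python3 - <<'E'
from h import *
s=err()
E
```

```text
time: 10.55
tool_pos: [495.5, 88.5, 133.3]
pos [495.5  88.5 133.3] in bed [12.1 -5.  83.5] F bed [-0.5  0.7 -0.6] rotvec to go /0.12 [-0.07  -0.179 -0.059]
```

Run:
```python
from h import *
s=err();print(s['joint_positions'].round(3),s['tau'].round(1),s['contact_force'],s['moment'])
```

```text
pos [495.5  88.5 133.3] in bed [12.1 -5.  83.5] F bed [-0.5  0.7 -0.6] rotvec to go /0.12 [-0.07  -0.179 -0.059]
[-0.065  0.265  2.15   0.553  0.283 -2.351] [ -0.  -32.3 -17.7   0.4  -1.6  -0. ] [-0.27172052  0.65438184 -0.7101512 ] [-0.09546748  0.40169475 -0.0046389 ]
```

Joint 5 is at its limit with the tool along the stone's axis. I'll set the stone down on free mat and regrip it with the tool pitched 20° back, so that only 10° of tool tilt is needed at the vise.

```bash
python3 -m pendant '[[[-0.33,-0.07,0.58],[0,0,0],-1],[[-0.33,-0.07,0.58],[0,0,0],-1],[[-0.24,-0.43,0],[-0.19,0.82,-0.01],-1],[[-0.24,-0.43,0],[-0.19,0.82,-0.01],-1],[[-0.24,-0.43,0],[-0.19,0.82,-0.01],-1],[[-0.24,-0.43,0],[-0.19,0.82,-0.01],-1],[[-0.24,-0.43,0],[-0.19,0.82,-0.01],-1],[[0,0,-0.6],[0,0,0],-1],[[0,0,-0.6],[0,0,0],-1],[[0,0,-0.4],[0,0,0],-1]]' | head -3
python3 -m pendant '[[[0,0,0],[0,0,0],-1],[[0,0,0],[0,0,0],-1],[[0,0,0],[0,0,0],-1],[[0,0,0],[0,0,0],-1],[[0,0,0],[0,0,0],-1],[[0,0,0],[0,0,0],-1],[[0,0,0],[0,0,0],-1],[[0,0,0],[0,0,0],-1],[[0,0,0],[0,0,0],-1],[[0,0,0],[0,0,0],-1]]' | head -3
cat >> h.py <<'E'
def go(tilt,pos=None):
    s=bot.get_obs();Rt=R.from_euler('xyz',s['tcp_rot']);want=R.from_rotvec(np.radians(tilt)*by)*R.from_matrix(np.c_[-hh,by,[0,0,-1]])
    print('pos',s['tool_pos'].round(1),'bed',(B.T@(s['tool_pos']-O)).round(1),'Fbed',(B.T@s['contact_force']).round(1),'turn units',((want*Rt.inv()).as_rotvec()/.12).round(3),'shift units',None if pos is None else ((pos-s['tool_pos'])/30).round(3),'q',s['joint_positions'].round(2),'w',s['grip_width'].round(1))
E
python3 -c "
from h import *
go(0,np.array([440,20,51.]));im=bot.capture('top');h=cv2.cvtColor(im,cv2.COLOR_BGR2HSV)"
```

```text
time: 11.38
tool_pos: [439.6, 19.7, 119.0]
tcp_rot: [3.135, -0.001, -2.933]
time: 12.22
tool_pos: [439.8, 19.8, 120.2]
tcp_rot: [3.136, -0.0, -2.933]Traceback (most recent call last):
  File "<string>", line 3, in <module>
    go(0,np.array([440,20,51.]));im=bot.capture('top');h=cv2.cvtColor(im,cv2.COLOR_BGR2HSV)
    ~~^^^^^^^^^^^^^^^^^^^^^^^^^^
  File "h.py", line 25, in go
    print('pos',s['tool_pos'].round(1),'bed',(B.T@(s['tool_pos']-O)).round(1),'Fbed',(B.T@s['contact_force']).round(1),'turn units',((want*Rt.inv()).as_rotvec()/.12).round(3),'shift units',None if pos is None else ((pos-s['tool_pos'])/30).round(3),'q',s['joint_positions'].round(2),'w',s['grip_width'].round(1))
                                                                                                                                                                                                                                                                                              ^^^^^^^^^^^^^^^^^^^^^
AttributeError: 'float' object has no attribute 'round'
```

```bash
sed -i "s/s\['grip_width'\].round(1)/round(s['grip_width'],1)/" h.py
python3 -m pendant '[[[0,0,-0.7],[0,0,0],-1],[[0,0,-0.7],[0,0,0],-1],[[0,0,-0.5],[0,0,0],-1],[[0,0,-0.25],[0,0,0],-1],[[0,0,-0.12],[0,0,0],-1],[[0,0,0],[0,0,0],-1],[[0,0,0],[0,0,0],-1],[[0,0,0],[0,0,0],-1],[[0,0,0],[0,0,0],-1],[[0,0,0],[0,0,0],-1]]'
python3 -c "
from h import *
go(0,np.array([440,20,49.8]))"
```

```text
time: 13.05
tool_pos: [440.2, 19.7, 52.7]
tcp_rot: [3.136, 0.001, -2.933]
contact_force: [-0.2, -0.4, -1.7]
grip_width: 24.6
finger_force: 30.0
pos [440.2  19.7  52.7] bed [-87.6 -60.5  47.9] Fbed [-1.1 -0.3 -1.4] turn units [-0.046 -0.004  0.034] shift units [-0.006  0.009 -0.096] q [-0.13  0.47  1.98  0.01  0.69 -1.92] w 24.6
```

```bash
python3 -m pendant '[[[0,0,-0.07],[-0.04,0,0.03],-1],[[0,0,-0.04],[0,0,0],-1],[[0,0,0],[0,0,0],-1],[[0,0,0],[0,0,0],-1],[[0,0,0],[0,0,0],-1],[[0,0,0],[0,0,0],-0.3],[[0,0,0],[0,0,0],0],[[0,0,0],[0,0,0],0],[[0,0,0],[0,0,0],0],[[0,0,0],[0,0,0],0]]'
python3 -c "
from h import *
go(20,np.array([440,20,52]))"
```

```text
time: 13.88
tool_pos: [439.8, 19.8, 48.7]
tcp_rot: [3.14, -0.002, -2.929]
contact_force: [0.5, -0.1, -1.2]
grip_width: 45.7
finger_force: 0.0
pos [439.8  19.8  48.7] bed [-90.  -60.4  44.7] Fbed [-0.1 -0.2 -1.3] turn units [-0.621  2.828  0.005] shift units [0.007 0.008 0.11 ] q [-0.13  0.47  1.99  0.    0.69 -1.91] w 45.7
```

```bash
python3 -m pendant '[[[0,0,0.1],[-0.155,0.707,0],0],[[0,0,0],[-0.155,0.707,0],0],[[0,0,0],[-0.155,0.707,0],0],[[0,0,0],[-0.155,0.707,0],0],[[0,0,0],[0,0,0],0],[[0,0,0],[0,0,0],0],[[0,0,0],[0,0,0],0],[[0,0,0],[0,0,0],0],[[0,0,0],[0,0,0],0],[[0,0,0],[0,0,0],0]]'
python3 -c "
from h import *
go(20,np.array([440,20,52]))
im=bot.capture('scene');p=bot.camera_params('scene');cv2.imwrite('pics/s2.png',im)
print(proj(p,[[440,20,31]]))"
```

```text
time: 14.72
tool_pos: [439.5, 19.6, 52.2]
tcp_rot: [-3.142, -0.348, -2.93]
contact_force: [-0.4, 0.5, 0.6]
grip_width: 45.8
finger_force: 0.0
pos [439.5  19.6  52.2] bed [-88.5 -60.5  47.8] Fbed [0.  0.5 0.6] turn units [-0.002  0.01   0.008] shift units [ 0.017  0.012 -0.006] q [-0.07  0.63  1.72 -0.1   1.14 -1.79] w 45.8
[[277.77669097 187.69799211]]
```

Now I'll close, lift and carry the stone to a hover over the vise. After that the tilt goes to -10°.

```bash
python3 -m pendant '[[[0,0,0],[0,0,0],-0.5],[[0,0,0],[0,0,0],-1],[[0,0,0],[0,0,0],-1],[[0,0,0],[0,0,0],-1],[[0,0,0],[0,0,0],-1],[[0,0,0],[0,0,0],-1],[[0,0,0.3],[0,0,0],-1],[[0,0,0.7],[0,0,0],-1],[[0,0,0.9],[0,0,0],-1],[[0,0,0.9],[0,0,0],-1]]'
python3 -m pendant '[[[0,0,0.9],[0,0,0],-1],[[0.3,0.5,0],[0.2,-0.85,0],-1],[[0.3,0.5,0],[0.2,-0.85,0],-1],[[0.3,0.5,0],[0.2,-0.85,0],-1],[[0.3,0.5,0],[0.2,-0.85,0],-1],[[0.3,0.5,0],[0.12,-0.85,0],-1],[[0,0,0],[0,0,0],-1],[[0,0,0],[0,0,0],-1],[[0,0,0],[0,0,0],-1],[[0,0,0],[0,0,0],-1]]' | head -2
python3 -c "
from h import *
go(-10,O+2.5*bx+80*bz)
im=bot.capture('wrist');cv2.imwrite('pics/w8.png',im);cv2.imwrite('pics/w8b.png',cv2.resize(im,(800,600),interpolation=2))"
```

```text
time: 15.6
tool_pos: [439.3, 19.8, 137.0]
tcp_rot: [3.141, -0.35, -2.929]
contact_force: [0.1, -0.1, -0.6]
grip_width: 25.0
finger_force: 30.0
time: 16.43
tool_pos: [485.2, 94.3, 162.9]
pos [485.2  94.3 162.9] bed [ 19.3   2.8 113.5] Fbed [-0.4  0.1 -1. ] turn units [ 0.006 -0.024 -0.009] shift units [ 0.093 -0.075 -1.247] q [ 0.02  0.29  1.86  0.05  0.82 -1.8 ] w 24.8
```

View pics/w8b.png

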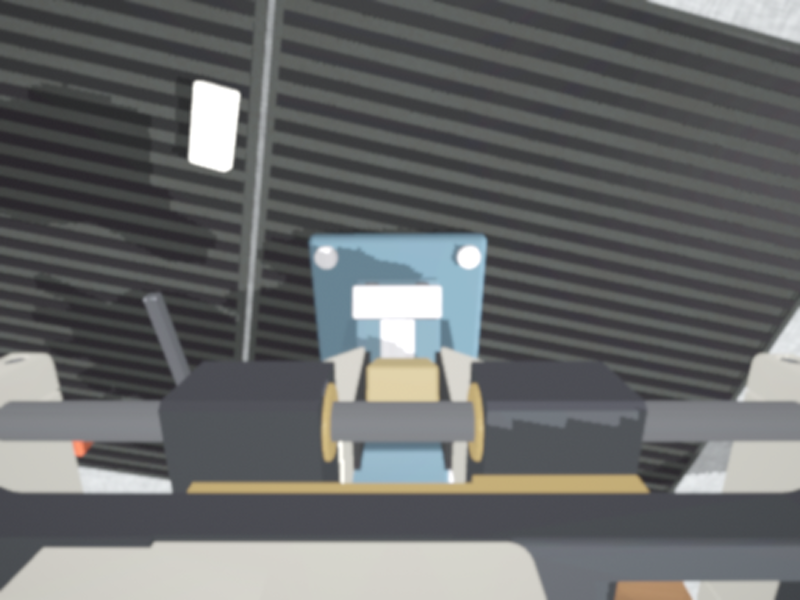

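The stone is held with its top edge at about (403,365), squared over the vise. The fixed jaw shows at (397,302). I'll descend in steps.

```bash
python3 -m pendant '[[[0.05,-0.04,-0.62],[0,-0.02,-0.01],-1],[[0.05,-0.04,-0.62],[0,0,0],-1],[[0,0,0],[0,0,0],-1],[[0,0,0],[0,0,0],-1],[[0,0,0],[0,0,0],-1],[[0,0,0],[0,0,0],-1],[[0,0,0],[0,0,0],-1],[[0,0,0],[0,0,0],-1],[[0,0,0],[0,0,0],-1],[[0,0,0],[0,0,0],-1]]' | head -2
python3 -c "
from h import *
go(-10,O+2.5*bx+62*bz)
p=bot.camera_params('wrist');im=bot.capture('wrist');cv2.imwrite('pics/w9.png',im)
print('jaw pred',proj(p,[O-12.5*bx+22*bz-25*by,O-12.5*bx+22*bz+25*by,O-30.5*bx+22*bz]).round(1).tolist())
g=im.mean(2);r=int(proj(p,[O-21.5*bx+22*bz])[0,1]);w=np.where(g[r,190:330]>200)[0]+190;print('row',r,'cols',w.min(),w.max());w=np.where(g[120:240,235]>200)[0]+120;print('rows',w)"
```

```text
time: 17.32
tool_pos: [487.9, 92.4, 125.9]
pos [487.9  92.4 125.9] bed [ 2.6  0.4 80.4] Fbed [-0.7 -0.3 -0.9] turn units [ 0.002  0.011 -0.002] shift units [ 0.298  0.051 -0.532] q [ 0.01  0.35  1.91  0.05  0.71 -1.81] w 24.5
jaw pred [[224.4, 222.9], [290.1, 223.0], [257.2, 199.3]]
row 211 cols 224 290
rows [199 200 201 202 203 204 205 206 207 208 209 210 211 212 213 214 215 216
 217 218 219 220 221 222]
```

The jaw outline agrees with the prediction to within a pixel, so I'll go down between the jaws.

```bash
python3 -m pendant '[[[0.15,0.02,-0.27],[0,0.01,0],-1],[[0.15,0.03,-0.27],[0,0,0],-1],[[0,0,0],[0,0,0],-1],[[0,0,0],[0,0,0],-1],[[0.1,0.02,-0.18],[0,0,0],-1],[[0.08,0.02,-0.15],[0,0,0],-1],[[0,0,0],[0,0,0],-1],[[0,0,0],[0,0,0],-1],[[0,0,0],[0,0,0],-1],[[0,0,0],[0,0,0],-1]]' | head -2
python3 -c "
from h import *
go(-10,O+2*bx+46*bz)"
```

```text
time: 18.2
tool_pos: [502.2, 95.1, 99.6]
pos [502.2  95.1  99.6] bed [ 2.1 -0.  50.3] Fbed [-0.9  1.5 -0.1] turn units [ 0.002 -0.001 -0.001] shift units [ 0.066  0.015 -0.127] q [ 0.02  0.41  1.9   0.05  0.66 -1.81] w 24.6
```

```bash
python3 -m pendant '[[[0.025,0.005,-0.043],[0,0,0],-1],[[0.025,0.005,-0.043],[0,0,0],-1],[[0.016,0.004,-0.03],[0,0,0],-1],[[0.016,0.004,-0.03],[0,0,0],-1],[[0,0,0],[0,0,0],-1],[[0,0,0],[0,0,0],-1],[[0,0,0],[0,0,0],-1],[[0,0,0],[0,0,0],-1],[[0,0,0],[0,0,0],-1],[[0,0,0],[0,0,0],-1]]' | head -2
python3 -c "
from h import *
go(-10,O+2*bx+44*bz)"
```

```text
time: 19.03
tool_pos: [504.2, 95.5, 96.3]
pos [504.2  95.5  96.3] bed [ 2.2 -0.  46.4] Fbed [-0.3 -0.4 16.3] turn units [ 0.004 -0.003 -0.004] shift units [ 0.033  0.008 -0.073] q [ 0.02  0.42  1.89  0.05  0.65 -1.81] w 24.8
```

The stone is on the bed at 16 N, at the predicted height. Now I'll slide it to the fixed jaw.

```bash
python3 -m pendant '[[[-0.008,-0.002,0.014],[0,0,0],-1],[[-0.03,-0.007,-0.018],[0,0,0],-1],[[-0.03,-0.007,-0.018],[0,0,0],-1],[[-0.02,-0.004,-0.012],[0,0,0],-1],[[0,0,0],[0,0,0],-1],[[0,0,0],[0,0,0],-1],[[0,0,0],[0,0,0],-1],[[0,0,0],[0,0,0],-1],[[0,0,0],[0,0,0],-1],[[0,0,0],[0,0,0],-1]]' | head -2
python3 -c "
from h import *
go(-10,O+44*bz)"
```

```text
time: 19.87
tool_pos: [503.8, 95.3, 96.1]
pos [503.8  95.3  96.1] bed [ 1.8 -0.1 46.4] Fbed [ 4.4  2.4 11.7] turn units [-0.002  0.041 -0.001] shift units [-0.012  0.001 -0.1  ] q [ 0.02  0.42  1.9   0.06  0.65 -1.81] w 24.8
```

```bash
python3 -m pendant '[[[-0.012,-0.003,0.022],[0,0.04,0],-1],[[-0.02,-0.005,-0.012],[0,0,0],-1],[[-0.02,-0.004,-0.012],[0,0,0],-1],[[0,0,0],[0,0,0],-1],[[0,0,0],[0,0,0],-1],[[0,0,0],[0,0,0],-1],[[0,0,0],[0,0,0],-1],[[0,0,0],[0,0,0],-1],[[0,0,0],[0,0,0],-1],[[0,0,0],[0,0,0],-1]]' | head -2
python3 -c "
from h import *
go(-10,O+44*bz)"
```

```text
time: 20.7
tool_pos: [501.4, 94.8, 94.7]
pos [501.4  94.8  94.7] bed [-1.1 -0.1 46.4] Fbed [2.7 1.7 5.4] turn units [ 0.    -0.023 -0.001] shift units [ 0.071  0.02  -0.052] q [ 0.02  0.42  1.9   0.06  0.65 -1.81] w 24.7
```

```bash
python3 -m pendant '[[[-0.015,-0.004,-0.009],[0,-0.02,0],-1],[[-0.015,-0.004,-0.009],[0,0,0],-1],[[0,0,0],[0,0,0],-1],[[0,0,0],[0,0,0],-1],[[0,0,0],[0,0,0],-1],[[0,0,0],[0,0,0],-1],[[0,0,0],[0,0,0],-1],[[0,0,0],[0,0,0],-1],[[0,0,0],[0,0,0],-1],[[0,0,0],[0,0,0],-1]]' | head -2
python3 -c "
from h import *
go(-10,O+44*bz)"
```

```text
time: 21.53
tool_pos: [501.3, 94.7, 94.6]
pos [501.3  94.7  94.6] bed [-1.2 -0.1 46.5] Fbed [4.  2.2 5.5] turn units [-0.003  0.014 -0.   ] shift units [ 0.075  0.02  -0.051] q [ 0.02  0.42  1.91  0.06  0.64 -1.81] w 24.7
```

```bash
python3 -m pendant '[[[0,0,0],[0,0,0],-0.4],[[0,0,0],[0,0,0],-0.15],[[0,0,0],[0,0,0],-0.15],[[0,0,0],[0,0,0],-0.15],[[0,0,0],[0,0,0],-0.15],[[-0.05,-0.01,0.3],[0,0,0],-0.15],[[-0.11,-0.02,0.65],[0,0,0],-0.15],[[-0.11,-0.02,0.65],[0,0,0],-0.15],[[-0.11,-0.02,0.65],[0,0,0],-0.15],[[-0.11,-0.02,0.65],[0,0,0],0]]'
python3 -c "
from h import *
go(-10)
p=bot.camera_params('wrist');im=bot.capture('wrist');cv2.imwrite('pics/w10.png',im)
pt=bot.camera_params('top');it=bot.capture('top');cv2.imwrite('pics/t10.png',it)
for q,i in((p,im),(pt,it)):
    hsv=cv2.cvtColor(i,cv2.COLOR_BGR2HSV);m=cv2.inRange(hsv,(12,60,60),(35,255,255))
    c=proj(q,[O+50*bz])[0];st=cv2.connectedComponentsWithStats(m)
    print('pred top-face centre',c,'corners',proj(q,[O+50*bz+a*12.5*bx+b*12.5*by for a in(-1,1) for b in(-1,1)]).round(0).tolist(),[(st[2][k].tolist(),st[3][k].round(1).tolist()) for k in range(1,st[0]) if st[2][k,4]>60 and abs(st[3][k]-c).max()<60])
"
```

```text
time: 22.37
tool_pos: [484.5, 91.6, 181.9]
tcp_rot: [3.141, 0.172, -2.929]
contact_force: [0.8, -0.4, -0.7]
grip_width: 42.3
finger_force: 0.0
pos [484.5  91.6 181.9] bed [ 27.6   0.4 130.6] Fbed [ 0.2 -0.6 -1. ] turn units [ 0.003 -0.023 -0.001] shift units None q [ 0.01  0.26  1.84  0.05  0.87 -1.8 ] w 42.3
pred top-face centre [257.18475115 207.59153784] corners [[242.0, 193.0], [272.0, 193.0], [242.0, 222.0], [272.0, 222.0]] [([243, 194, 26, 27, 165], [250.9, 200.1])]
pred top-face centre [178.87650609 178.04859221] corners [[185.0, 182.0], [175.0, 184.0], [183.0, 172.0], [173.0, 174.0]] []
```

```bash
python3 -m pendant '[[[0,0,0.8],[0,0,0],0.2],[[0.5,-0.04,0.8],[-0.153,0.7,0],0.2],[[0.7,-0.04,0.8],[-0.153,0.7,0],0.2],[[0.7,-0.04,0.6],[0,0,0],0.2],[[0.7,-0.04,0],[0,0,0],0.2],[[0.7,-0.04,0],[0,0,0],0.2],[[0.7,-0.04,0],[0,0,0],0.2],[[0.7,-0.04,0],[0,0,0],0.2],[[0.7,-0.04,0],[0,0,0],0.2],[[0.7,-0.04,0],[0,0,0],0.2]]' | head -2
python3 -m pendant '[[[0,0,0],[0,0,0],0.2],[[0,0,0],[0,0,0],0.2],[[0,0,0],[0,0,0],0.2],[[0,0,0],[0,0,0],0.2],[[0,0,0],[0,0,0],0.2],[[0,0,0],[0,0,0],0.2],[[0,0,0],[0,0,0],0.2],[[0,0,0],[0,0,0],0.2],[[0,0,0],[0,0,0],0.2],[[0,0,0],[0,0,0],0.2]]' | head -2
python3 - <<'E'
from h import *
import pickle
k=np.array([671.2,79.7,182.9])
go(0,k)
p=bot.camera_params('wrist');im=bot.capture('wrist');cv2.imwrite('pics/w11.png',im);p3=pickle.load(open('w3.pkl','rb'));pt=bot.camera_params('top')
c=proj(p,[k])[0];print('pred',c)
x,y=int(c[0]),int(c[1]);x0,y0=x-35,max(0,y-35);s=im[y0:y+36,x0:x+36].max(2);m=(s<60).astype(np.uint8)
m=cv2.morphologyEx(m,cv2.MORPH_OPEN,cv2.getStructuringElement(2,(9,9)))
C=max(cv2.findContours(m,0,1)[0],key=cv2.contourArea);(u,v),r=cv2.minEnclosingCircle(C);print(u+x0,v+y0,r,cv2.contourArea(C),np.pi*r*r)
print(tri(p3,(243.4,181.1),p,(u+x0,v+y0)),tri(pt,(184.4,99.2),p,(u+x0,v+y0)))
E
```

```text
time: 23.3
tool_pos: [668.3, 80.8, 269.0]
time: 24.13
tool_pos: [667.6, 80.9, 270.2]
pos [667.6  80.9 270.2] bed [224.8 -48.8 118.7] Fbed [0.2 0.5 0.5] turn units [-0.002  0.009 -0.002] shift units [ 0.121 -0.041 -2.911] q [ 0.01  0.61  1.01  0.    1.52 -1.78] w 54.9
pred [255.35333663 208.21927379]
254.10869598388672 206.06038665771484 16.240026473999023 487.5 828.5588080161223
(array([674.70270156,  79.02835727, 167.90606882]), np.float64(0.47713200634289443)) (array([665.25746318,  77.38964485, 196.03720149]), np.float64(0.21877285629428225))
```

```bash
python3 -m pendant '[[[0.13,-0.06,-0.6],[0,0,0],0.2],[[0,0,-0.8],[0,0,0],0.2],[[0,0,-0.8],[0,0,0],0.2],[[0,0,-0.5],[0,0,0],0.2],[[0,0,-0.33],[0,0,0],0.2],[[0,0,0],[0,0,0],0.2],[[0,0,0],[0,0,0],0.2],[[0,0,0],[0,0,0],0.2],[[0,0,0],[0,0,0],-0.3],[[0,0,0],[0,0,0],-0.3]]'
```

```text
time: 25.02
tool_pos: [672.0, 79.2, 180.6]
tcp_rot: [-3.141, 0.003, -2.928]
contact_force: [-0.2, -0.9, 0.5]
grip_width: 46.2
finger_force: 0.0
```

```bash
python3 -m pendant '[[[0,0,0],[0,0,0],-0.35],[[0,0,0],[0,0,0],-0.35],[[0,0,0],[0,0,0],-0.4],[[0,0,0],[0,0,0],-0.6],[[0,0,0],[0,0,0],-1],[[0,0,0],[0,0,0],-1],[[0,0,0],[0,0,0],-1],[[0,0,0],[0,0,0],-1],[[0,0,0],[0,0,0],-1],[[0,0,0],[0,0,0],-1]]'; python3 -c "
from h import *
go(0);s=bot.get_obs();P=s['tool_pos']-O;print('h',P@hh,'y',P@by)"
```

```text
time: 25.85
tool_pos: [671.7, 79.4, 179.4]
tcp_rot: [3.141, 0.002, -2.928]
contact_force: [0.5, 3.4, 1.9]
grip_width: 28.1
finger_force: 30.0
pos [671.7  79.4 179.4] bed [182.6 -51.1  38.2] Fbed [2.  3.3 1.1] turn units [-0.005  0.012 -0.002] shift units None q [ 0.    0.67  1.15  0.    1.32 -1.78] w 28.1
h 138.98700303528045 y -51.12578440468985
```

```bash
python3 -m pendant '[[[0.028,-0.13,0],[0,0,0],-1],[[0.028,-0.13,0],[0,0,0],-1],[[0.028,-0.13,0],[0,0,0],-1],[[0.028,-0.13,0],[0,0,0],-1],[[0,0,0],[0,0,0],-1],[[0,0,0],[0,0,0],-1],[[0,0,0],[0,0,0],-1],[[0,0,0],[0,0,0],-1],[[0,0,0],[0,0,0],-1],[[0,0,0],[0,0,0],-1]]'; python3 -c "
from h import *
go(0);s=bot.get_obs();P=s['tool_pos']-O;print('h',P@hh,'y',P@by)
im=bot.capture('scene');cv2.imwrite('pics/s12.png',im)"
```

```text
time: 26.68
tool_pos: [671.1, 66.5, 176.1]
tcp_rot: [3.135, -0.009, -2.927]
contact_force: [-7.8, 10.0, -4.2]
grip_width: 28.4
finger_force: 30.0
pos [671.1  66.5 176.1] bed [178.1 -63.6  37.1] Fbed [-6.9 11.5 -0.9] turn units [-0.039 -0.088 -0.012] shift units None q [-0.02  0.68  1.15  0.    1.33 -1.8 ] w 28.4
h 135.6819231596512 y -63.614801062428825
```

```bash
python3 -m pendant '[[[0.011,-0.049,0],[0,0,0],-1],[[-0.192,-0.042,0.174],[0,0,0],-1],[[-0.192,-0.042,0.174],[0,0,0],-1],[[-0.192,-0.042,0.174],[0,0,0],-1],[[-0.216,-0.047,0.127],[0,0,0],-1],[[-0.216,-0.047,0.127],[0,0,0],-1],[[-0.216,-0.047,0.127],[0,0,0],-1],[[0,0,0],[0,0,0],-1],[[0,0,0],[0,0,0],-1],[[0,0,0],[0,0,0],-1]]'
cat >> h.py <<'E'
def lev():
    go(0);s=bot.get_obs();P=s['tool_pos']-O;a=P@hh-54;z=s['tool_pos'][2]+2-103
    print('rel pivot h,z',round(a,1),round(z,1),'R',round(np.hypot(a,z),1),'lean',round(np.arctan2(a,z),3),'y',round(P@by,1),'F h,y,z',(s['contact_force']@np.c_[hh,by,[0,0,1]]).round(1),'grip',round(s['grip_width'],1),s['finger_force'])
E
python3 -c "
from h import *
lev()"
```

```text
time: 27.57
tool_pos: [635.7, 56.5, 203.8]
tcp_rot: [3.136, -0.006, -2.927]
contact_force: [-4.8, 9.4, -6.0]
grip_width: 28.2
finger_force: 30.0
pos [635.7  56.5 203.8] bed [160.1 -65.9  79.4] Fbed [-5.4 10.2 -3.8] turn units [-0.034 -0.062 -0.011] shift units None q [-0.03  0.59  1.24  0.    1.33 -1.82] w 28.2
rel pivot h,z 45.0 102.8 R 112.2 lean 0.413 y -65.9 F h,y,z [-2.7 10.2 -6. ] grip 28.2 29.999076426029205
```

```bash
python3 -m pendant '[[[-0.212,-0.046,0.069],[0,0,0],-1],[[-0.212,-0.046,0.069],[0,0,0],-1],[[-0.212,-0.046,0.069],[0,0,0],-1],[[-0.204,-0.044,0.031],[0,0,0],-1],[[-0.204,-0.044,0.031],[0,0,0],-1],[[-0.204,-0.044,0.031],[0,0,0],-1],[[0,0,0],[0,0,0],-1],[[0,0,0],[0,0,0],-1],[[0,0,0],[0,0,0],-1],[[0,0,0],[0,0,0],-1]]'; 
python3 -c "
from h import *
lev()"
```

```text
time: 28.4
tool_pos: [599.8, 48.0, 213.9]
tcp_rot: [3.137, -0.002, -2.928]
contact_force: [-0.5, 10.1, -4.4]
grip_width: 28.3
finger_force: 30.0
pos [599.8  48.  213.9] bed [133.3 -66.6 106.5] Fbed [-0.8 10.  -4.6] turn units [-0.032 -0.024 -0.009] shift units None q [-0.05  0.51  1.35  0.    1.29 -1.84] w 28.3
rel pivot h,z 8.1 112.9 R 113.2 lean 0.072 y -66.6 F h,y,z [ 1.6 10.  -4.4] grip 28.3 29.999272227287292
```

```bash
python3 -m pendant '[[[-0.028,0.13,0],[0,0,0],-1],[[-0.028,0.13,0],[0,0,0],-1],[[-0.028,0.13,0],[0,0,0],-1],[[-0.028,0.13,0],[0,0,0],-1],[[-0.01,0.05,0],[0,0,0],-1],[[0,0,0],[0,0,0],-1],[[0,0,0],[0,0,0],-1],[[0,0,0],[0,0,0],-1],[[0,0,0],[0,0,0],-1],[[0,0,0],[0,0,0],-1]]'; 
python3 -c "
from h import *
lev()"
```

```text
time: 29.23
tool_pos: [599.9, 59.5, 218.6]
tcp_rot: [-3.134, 0.008, -2.93]
contact_force: [2.9, -8.5, 12.5]
grip_width: 28.2
finger_force: 30.0
pos [599.9  59.5 218.6] bed [137.8 -55.5 109.3] Fbed [ 7.1 -8.9 10.3] turn units [0.051 0.08  0.01 ] shift units None q [-0.03  0.5   1.35 -0.01  1.29 -1.81] w 28.2
rel pivot h,z 10.7 117.6 R 118.0 lean 0.091 y -55.5 F h,y,z [ 1.  -8.9 12.5] grip 28.2 30.002731382846832
```

```bash
python3 -m pendant '[[[0,0,0],[0,0,0],-0.3],[[0,0,0],[0,0,0],0],[[0,0,0],[0,0,0],0.2],[[0,0,0],[0,0,0],0.2],[[0,0,0],[0,0,0],0.2],[[0,0,0.6],[0,0,0],0.2],[[-0.2,0,0.9],[0,0,0],0.2],[[-0.2,0,0.9],[0,0,0],0.2],[[0,0,0],[0,0,0],0.2],[[0,0,0],[0,0,0],0.2]]'
python3 - <<'E'
from h import *
lev()
ps=bot.camera_params('scene');pt=bot.camera_params('top');pw=bot.camera_params('wrist')
S=bot.capture('scene');T=bot.capture('top');W=bot.capture('wrist')
for n,i in(('s13',S),('t13',T),('w13',W)): cv2.imwrite(f'pics/{n}.png',i)
for q in(.55,.8,.9,1.0):
    for y in(-50,-58):
        P=O+hh*(54+115*np.sin(.96-q))+by*y;P[2]=103+115*np.cos(.96-q);print(q,y,P.round(),'scene',proj(ps,[P]).round(1),'top',proj(pt,[P]).round(1),'wrist',proj(pw,[P]).round(1))
def dark(im,x0,x1,y0,y1,th):
    m=(im[y0:y1,x0:x1].max(2)<th).astype(np.uint8);m=cv2.morphologyEx(m,cv2.MORPH_OPEN,cv2.getStructuringElement(2,(5,5)))
    st=cv2.connectedComponentsWithStats(m);return [(st[2][k].tolist(),(st[3][k]+[x0,y0]).round(1).tolist()) for k in range(1,st[0])]
print('S',dark(S,310,400,120,190,45));print('T',dark(T,160,215,95,150,45));print('W',dark(W,190,330,90,230,45))
E
```

```text
time: 30.07
tool_pos: [585.7, 63.3, 288.8]
tcp_rot: [-3.141, 0.004, -2.928]
contact_force: [0.3, -0.6, -0.2]
grip_width: 54.9
finger_force: 0.0
pos [585.7  63.3 288.8] bed [161.5 -48.7 176.7] Fbed [ 0.  -0.7 -0.3] turn units [-0.001  0.033 -0.005] shift units None q [-0.02  0.43  1.26  0.    1.44 -1.81] w 54.9
rel pivot h,z -2.4 187.8 R 187.8 lean -0.013 y -48.7 F h,y,z [ 0.2 -0.7 -0.2] grip 54.9 0.0
0.55 -50 [633.  72. 208.] scene [[358.3 159.1]] top [[184.8 110.2]] wrist [[256.2 259.4]]
0.55 -58 [635.  64. 208.] scene [[356.8 161. ]] top [[188.3 109.6]] wrist [[247.  259.4]]
0.8 -50 [606.  66. 217.] scene [[347.6 152.1]] top [[186. 120.]] wrist [[256.2 234.2]]
0.8 -58 [608.  59. 217.] scene [[346.  153.9]] top [[189.5 119.4]] wrist [[246.4 234.2]]
0.9 -50 [595.  64. 218.] scene [[343.1 149.9]] top [[186.7 124.5]] wrist [[256.2 221.8]]
0.9 -58 [597.  56. 218.] scene [[341.5 151.7]] top [[190.2 124. ]] wrist [[246.2 221.8]]
1.0 -50 [584.  62. 218.] scene [[338.5 148.1]] top [[187.4 129.3]] wrist [[256.2 208.3]]
1.0 -58 [586.  54. 218.] scene [[336.9 149.9]] top [[191.  128.7]] wrist [[246.  208.3]]
S []
T [([24, 24, 12, 10, 74], [189.9, 123.7]), ([41, 52, 6, 3, 14], [203.5, 148.3])]
W []
```

```bash
python3 -m pendant '[[[0.7,0.1,0],[0,0,0],0.2],[[0.7,0.1,0],[0,0,0],0.2],[[0.6,0.1,0],[0,0,0],0.2],[[0,0,0],[0,0,0],0.2],[[0,0,0],[0,0,0],0.2],[[0,0,0],[0,0,0],0.2],[[0,0,0],[0,0,0],0.2],[[0,0,0],[0,0,0],0.2],[[0,0,0],[0,0,0],0.2],[[0,0,0],[0,0,0],0.2]]' | head -2
cat > k.py <<'E'
from h import *
pw=bot.camera_params('wrist');W=bot.capture('wrist');cv2.imwrite('pics/wk.png',W)
for q in(.55,.8,.9,1.0):
    for y in(-50,-58):
        P=O+hh*(54+115*np.sin(.96-q))+by*y;P[2]=103+115*np.cos(.96-q);print(q,y,'wrist',proj(pw,[P]).round(1).tolist())
m=(W.max(2)<40).astype(np.uint8);m[228:]=0;m=cv2.morphologyEx(m,cv2.MORPH_OPEN,cv2.getStructuringElement(2,(13,13)))
for c in cv2.findContours(m,0,1)[0]:
    (u,v),r=cv2.minEnclosingCircle(c);print((round(u,1),round(v,1)),round(r,1),cv2.contourArea(c)/(np.pi*r*r))
h=cv2.cvtColor(W,cv2.COLOR_BGR2HSV);rm=cv2.inRange(h,(0,120,100),(8,255,255))|cv2.inRange(h,(172,120,100),(180,255,255))
st=cv2.connectedComponentsWithStats(rm);print('red',[(st[2][i,4],st[3][i].round(1)) for i in range(1,st[0]) if st[2][i,4]>8])
am=cv2.inRange(h,(12,60,60),(35,255,255));st=cv2.connectedComponentsWithStats(am);c=proj(pw,[O+50*bz])[0]
print('stone pred',c,[(st[2][i,4],st[3][i].round(1)) for i in range(1,st[0]) if st[2][i,4]>60])
E
python3 k.py
```

```text
time: 31.05
tool_pos: [645.1, 72.0, 287.7]
0.55 -50 wrist [[261.1, 194.0]]
0.55 -58 wrist [[251.2, 194.0]]
0.8 -50 wrist [[261.4, 162.0]]
0.8 -58 wrist [[250.8, 162.0]]
0.9 -50 wrist [[261.5, 147.0]]
0.9 -58 wrist [[250.7, 146.9]]
1.0 -50 wrist [[261.6, 131.1]]
1.0 -58 wrist [[250.6, 131.1]]
red [(np.int32(255), array([271.1, 134.9])), (np.int32(530), array([120. , 157.8]))]
stone pred [307.20712958  52.37479036] [(np.int32(848), array([304.6,  60. ])), (np.int32(1476), array([63.2, 82.2])), (np.int32(816), array([244.7, 249.3])), (np.int32(548), array([159.8, 270.6])), (np.int32(547), array([354.8, 270.4])), (np.int32(4861), array([301.2, 304.1])), (np.int32(72), array([ 52.8, 303.7]))]
```

Run:
```python
from h import *
W=cv2.imread('pics/wk.png');g=cv2.cvtColor(W,6)
print(g[100:200:5,215:300:4])
c=cv2.HoughCircles(cv2.medianBlur(g[80:225,200:320],3),cv2.HOUGH_GRADIENT,1,15,param1=60,param2=10,minRadius=16,maxRadius=24)
print(None if c is None else (c[0]+[200,80,0])[:6])
```

```text
[[127  72  54  53  53  54  56  59  61  63 108 176 244 167 162 122 120 186
  226 228 178 189]
 [137  63  60  61  60  60  57  54  54  53 107 196 245 199 187 132 113 121
  221 218 197 192]
 [139  60  50  52  51  52  58  60  61  63 109 250 250 255 255 116 104 113
  194 174 196 185]
 [117  58  60  61  61  58  55  53  54  55 107 208 255 253 245 110 104 138
  145 145 146 146]
 [ 90  53  51  50  52  53  57  83 105 105 117 241 248 146 136 120 124 140
  148 147 147 147]
 [ 69  59  61  60  60  59  55 180 114 114 191 167 159 239 217 196 180 139
  147 148 148 147]
 [ 62  50  48  48  49  52  58 181 184 163 188 170 170 186 158 157 153 138
  149 148 148 148]
 [ 75  79  85  85  83  79  72 176 166  94 101 182 244 153 150 150 146 132
  140 140 140 140]
 [ 79  65  58  56  58  64  71  48  40  44  48  49  51  96 149 150 146 132
  134 135 135 135]
 [ 68  78  85  86  85  77  40  39  45  51  53  54  54  56 100 166 153 146
  149 149 149 149]
 [ 78  69  61  57  57  51  38  42  48  57  63  59  62  59  58 155 154 141
  144 144 144 144]
 [ 61  72  79  83  84  62  38  44  49  60  70  66  80  67  59 151 161 162
  1
[... 313 characters left out ...]
 93  86  85  81  73  61  55 175 246  77  74  84  86  85
   80  70  60  55]
 [160 171 221 255 254  61  54  56  61  75  85 208 254  88  70  60  55  54
   57  65  77  83]
 [178 189 195 203 255 135  85  85  81  73  62 233 249  68  63  71  83  86
   86  81  69  58]
 [188 198 205 207 254 113  55  52  52  59  70 206 255  87  80  71  61  53
   52  55  61  74]
 [255 243 211 212 225  66  76  84  86  83  75 187 255  53  52  58  71  78
   84  83  80  69]]
[[213.5        189.5         21.        ]
 [253.5        154.5         19.        ]
 [221.5        176.5         21.10000038]
 [289.5        194.5         20.        ]
 [277.5        183.5         20.10000038]
 [274.5        110.5         19.        ]]
```

The knob circle is found at (253.5,154.5), which means q is about 0.85 with the bar still riding on the tooth just short of the red notch. I'll push it the last few millimetres from behind with closed fingers, so that it springs in.

```bash
python3 -m pendant '[[[0.02,-0.1,0],[0,0,0],-1],[[0,0,-0.3],[0,0,0],-1],[[0,0,-0.5],[0,0,0],-1],[[0,0,-0.7],[0,0,0],-1],[[0,0,-0.6],[0,0,0],-1],[[-0.3,-0.065,0],[0,0,0],-1],[[-0.1,-0.022,0],[0,0,0],-1],[[0,0,0],[0,0,0],-1],[[0,0,0],[0,0,0],-1],[[0,0,0],[0,0,0],-1]]'; python3 -c "
from h import *
lev()"
```

```text
time: 31.93
tool_pos: [634.6, 66.4, 225.1]
tcp_rot: [-3.141, 0.003, -2.929]
contact_force: [-0.3, -0.3, 0.9]
grip_width: 0.7
finger_force: 0.0
pos [634.6  66.4 225.1] bed [171.7 -56.   97.3] Fbed [ 0.2 -0.2  1. ] turn units [-0.002  0.024 -0.001] shift units None q [-0.02  0.56  1.22  0.    1.36 -1.8 ] w 0.7
rel pivot h,z 46.0 124.1 R 132.4 lean 0.355 y -56.0 F h,y,z [-0.3 -0.2  0.9] grip 0.7 0.0
```

```bash
python3 -m pendant '[[[0,0,-0.15],[0,0,0],-1],[[-0.1,-0.021,0],[0,0,0],-1],[[-0.1,-0.021,0],[0,0,0],-1],[[-0.1,-0.021,0],[0,0,0],-1],[[0,0,0],[0,0,0],-1],[[0,0,0],[0,0,0],-1],[[0,0,0],[0,0,0],-1],[[0,0,0],[0,0,0],-1],[[0,0,0],[0,0,0],-1],[[0,0,0],[0,0,0],-1]]' >/dev/null; python3 -c "
from h import *
lev()"
```

```text
pos [625.1  64.5 219.9] bed [160.6 -55.8  97.6] Fbed [0.4 0.6 0.6] turn units [-0.002  0.009 -0.001] shift units None q [-0.02  0.55  1.25  0.    1.34 -1.8 ] w 0.4
rel pivot h,z 36.3 118.9 R 124.3 lean 0.296 y -55.8 F h,y,z [0.  0.6 0.7] grip 0.4 0.28707604855298996
```

```bash
python3 -m pendant '[[[-0.05,-0.011,0],[0,0,0],-1],[[-0.05,-0.011,0],[0,0,0],-1],[[-0.05,-0.011,0],[0,0,0],-1],[[0,0,0],[0,0,0],-1],[[0,0,0],[0,0,0],-1],[[0,0,0],[0,0,0],-1],[[0,0,0],[0,0,0],-1],[[0,0,0],[0,0,0],-1],[[0,0,0],[0,0,0],-1],[[0,0,0],[0,0,0],-1]]' >/dev/null; python3 -c "
from h import *
lev()"
python3 - <<'E'
from h import *
W=bot.capture('wrist');g=cv2.cvtColor(W,6);pw=bot.camera_params('wrist')
for q in (.85,.9):
    for y in(-50,-58):
        P=O+hh*(54+115*np.sin(.96-q))+by*y;P[2]=103+115*np.cos(.96-q);c=proj(pw,[P])[0];print(q,y,c.round(1))
x,y=map(int,c);c=cv2.HoughCircles(cv2.medianBlur(g[y-50:y+50,x-50:x+60],3),cv2.HOUGH_GRADIENT,1,15,param1=60,param2=8,minRadius=16,maxRadius=24)
print((c[0]+[x-50,y-50,0])[:5])
E
```

```text
pos [620.6  63.5 219.9] bed [156.7 -55.8  99.9] Fbed [ 4.2 -0.7  0.9] turn units [-0.002  0.01  -0.001] shift units None q [-0.02  0.54  1.27  0.    1.33 -1.8 ] w 0.4
rel pivot h,z 31.7 118.9 R 123.0 lean 0.261 y -55.8 F h,y,z [ 3.2 -0.7  2.9] grip 0.4 1.5110331773757935
0.85 -50 [268.9 220.3]
0.85 -58 [254.1 220.3]
0.9 -50 [269.  210.6]
0.9 -58 [254.1 210.6]
[[266.5        202.5         23.39999962]
 [223.5        170.5         18.79999924]
 [215.5        220.5         17.70000076]
 [242.5        248.5         23.39999962]
 [305.5        204.5         22.29999924]]
```

```bash
python3 -m pendant '[[[0.3,0.065,0],[0,0,0],-1],[[0.3,0.065,0],[0,0,0],-1],[[0.1,0.02,0.7],[0,0,0],-1],[[0.15,0.1,0.7],[0,0,0],-1],[[0,0,0.7],[0,0,0],-1],[[0,0,0.15],[0,0,0],-1],[[0,0,0],[0,0,0],-1],[[0,0,0],[0,0,0],-1],[[0,0,0],[0,0,0],-1],[[0,0,0],[0,0,0],-1]]' |head -2; python3 k.py;  python3 - <<'E'
from h import *
W=cv2.imread('pics/wk.png');g=cv2.cvtColor(W,6)
c=cv2.HoughCircles(cv2.medianBlur(g[80:225,200:320],3),cv2.HOUGH_GRADIENT,1,15,param1=60,param2=10,minRadius=16,maxRadius=24)
print((c[0]+[200,80,0])[:6]);print(g[105:195:5,223:300:4])
E
```

```text
time: 34.48
tool_pos: [645.3, 71.0, 285.6]
0.55 -50 wrist [[262.4, 195.1]]
0.55 -58 wrist [[252.4, 195.1]]
0.8 -50 wrist [[262.8, 162.8]]
0.8 -58 wrist [[252.1, 162.8]]
0.9 -50 wrist [[262.9, 147.7]]
0.9 -58 wrist [[252.0, 147.7]]
1.0 -50 wrist [[263.0, 131.7]]
1.0 -58 wrist [[252.0, 131.7]]
red [(np.int32(184), array([271.7, 133. ])), (np.int32(533), array([120. , 158.7]))]
stone pred [308.28224798  52.82080864] [(np.int32(851), array([305.7,  60.1])), (np.int32(1470), array([62.9, 82.8])), (np.int32(235), array([250.3, 270.1])), (np.int32(221), array([264.2, 269.7])), (np.int32(6461), array([309.9, 304.5])), (np.int32(995), array([404.7, 377.6]))]
[[260.5        150.5         20.        ]
 [215.5        195.5         16.60000038]
 [238.5        189.5         20.10000038]
 [227.5        160.5         22.29999924]
 [275.5        188.5         22.29999924]
 [234.5        120.5         23.39999962]]
[[ 61  61  60  58  56  53  53  53  99 165 235 200 195 144 118 125 197 250
  192 190]
 [ 53  52  54  57  59  61  62  62  97 213 255 255 255 159 109 110 185 221
  190 189]
 [ 60  61  59  56  
[... 641 characters left out ...]
 136 137
  137 138]
 [ 83  85  81  75  65  39  40  46  50  55  62  71  74  60  86 162 162 162
  162 162]
 [ 57  54  55  62  72  60  39  44  49  53  55  58  60  59 142 162 162 162
  162 162]
 [ 82  85  85  80  71  62  47  42  47  51  53  55  57 107 144 143 143 140
  140 139]
 [ 60  55  54  55  64  71  83  84  66  76 135  89  54  53  55  63  74  83
   84  84]
 [225 189  89  86  81  71  61  55  54 137 229 135  83  86  84  79  70  61
   55  54]
 [232 255 252  60  57  65  75  84  88 158 255 146  60  55  54  58  68  77
   84  85]
 [191 208 255 158  86  81  73  61  57 191 254 140  73  80  86  84  80  70
   59  53]
 [203 205 250 169  51  53  60  71  80 181 254 120  72  60  54  52  55  63
   74  84]]
```

```bash
python3 -m pendant '[[[0,0.3,0.6],[0,0,0],-1],[[-0.3,0.9,0.5],[0,0,0],-1],[[-0.3,0.9,0],[0,0,0],-1],[[-0.3,0.9,0],[0,0,0],-1],[[-0.3,0.9,0],[0,0,0],-1],[[-0.3,0.9,0],[0,0,0],-1],[[-0.3,0.9,0],[0,0,0],-1],[[-0.3,0.9,0],[0,0,0],-1],[[-0.3,0.9,0],[0,0,0],-1],[[0,0,0],[0,0,0],-1]]' |head -2;  python3 - <<'E'
from h import *
T=bot.capture('top');S=bot.capture('scene');cv2.imwrite('pics/t20.png',T);cv2.imwrite('pics/s20.png',S)
pt=bot.camera_params('top');ps=bot.camera_params('scene')
for n,i,q in(('top',T,pt),('scene',S,ps)):
    m=cv2.inRange(cv2.cvtColor(i,cv2.COLOR_BGR2HSV),(12,70,90),(35,255,255));st=cv2.connectedComponentsWithStats(m);c=proj(q,[O+39*bz])[0]
    full=np.array([O+a*12.5*bx+b*12.5*by+z*bz for a in(-1,1) for b in(-1,1) for z in(22,50)]);hull=cv2.convexHull(proj(q,full).astype(np.float32));M=cv2.moments(hull)
    print(n,'pred hull',cv2.boundingRect(hull),round(M['m00']),round(M['m10']/M['m00'],1),round(M['m01']/M['m00'],1),[(st[2][k].tolist(),st[3][k].round(1).tolist()) for k in range(1,st[0]) if abs(st[3][k]-c).max()<25 and st[2][k,4]>20])
for n,a,b in(('top','pics/top0.png',T),('scene','pics/scene0.png',S)):
    A=cv2.inRange(cv2.cvtColor(cv2.imread(a),cv2.COLOR_BGR2HSV),(15,90,90),(32,255,255));Bm=cv2.inRange(cv2.cvtColor(b,cv2.COLOR_BGR2HSV),(15,90,90),(32,255,255))
    for (u,v) in ((323,211),(296,155)) if n=='top' else ((191,244),(258,264)):
        f=lambda m:np.argwhere(m[v-18:v+19,u-18:u+19]>0).mean(0).round(1);print(n,u,v,f(A),f(Bm))
def dark(im,x0,x1,y0,y1):
    g=cv2.cvtColor(im,6)[y0:y1,x0:x1];c=cv2.HoughCircles(cv2.resize(g,None,fx=4,fy=4,interpolation=2),cv2.HOUGH_GRADIENT,1,20,param1=60,param2=10,minRadius=24,maxRadius=38);return None if c is None else (c[0][:3]/4+[x0,y0,0]).round(1).tolist()
for q in(.85,.9,.95):
    P=O+hh*(54+115*np.sin(.96-q))-by*51;P[2]=103+115*np.cos(.96-q);print(q,'top',proj(pt,[P]).round(1),'scene',proj(ps,[P]).round(1))
print(dark(T,165,210,100,150),dark(S,320,370,130,175))
E
```

```text
time: 35.37
tool_pos: [571.6, 300.8, 319.5]
top pred hull (172, 169, 14, 15) 141 179.2 176.6 [([173, 170, 13, 13, 143], [179.2, 176.0])]
scene pred hull (309, 162, 18, 17) 176 318.0 170.6 [([310, 162, 16, 22, 187], [317.7, 169.8])]
top 323 211 [18.4 18.1] [18.5 18.1]
top 296 155 [18.3 18.3] [18.3 18.4]
scene 191 244 [18.3 18.4] [18.3 18.3]
scene 258 264 [17.7 17.5] [18.1 17.3]
0.85 top [[186.8 122.2]] scene [[345.2 151.2]]
0.9 top [[187.1 124.5]] scene [[342.9 150.1]]
0.95 top [[187.5 126.8]] scene [[340.6 149.2]]
[[193.9, 144.6, 8.8], [191.9, 137.1, 7.7], [200.1, 126.1, 8.2]] [[337.4, 163.1, 6.2]]
```

Run:
```python
from h import *
T=cv2.imread('pics/t20.png');g=T.max(2);print(g[114:136,176:200:1])
```

```text
[[ 37  38  37  39  40  37  38  41  41 148 243 249 203  96  37  38  41  39
   40  34  39  39  39  36]
 [ 42  38  42  39  38  40  37  39  41 228 251 246 211 116  42  38  42  40
   39  37  42  38  38  41]
 [ 68  69  70  68  67  69  65  60  58 225 250 236 192 131  67  51  53  51
   50  43  41  40  45  47]
 [ 66  65  66  64  64  69  65  57  47  40  29  29  53  74  73  69  69  70
   71  71  68  70  72  72]
 [ 39  38  42  44  42  45  41  35  32  30  33  31  33  30  35  50  55  59
   61  61  60  58  60  58]
 [ 39  41  40  36  38  34  33  31  31  31  30  31  32  27  32  31  38  41
   38  38  37  40  38  42]
 [ 45  44  42  41  41  39  29  30  28  30  32  29  30  31  28  27  35  37
   37  42  40  39  37  41]
 [ 70  68  67  69  53  36  31  30  31  34  37  32  35  35  33  29  29  45
   58  59  60  52  44  40]
 [ 59  66  67  65  49  38  30  31  33  38  42  43  28  37  30  28  30  42
   63  68  72  72  69  68]
 [ 39  36  40  36  35  29  29  29  33  38  45  43  37  32  33  32  32  36
   49  55  56  56  56  57]
 [ 39  40  41  39  34  30  32  29  34  36  42  37  37  32  32  31  32  33
   35  40  38  3
[... 422 characters left out ...]
42  40  37  39  42  38  35  29  27  30  31  39  47  81 137 130  72
   41  39  41  41  38  33]
 [ 53  50  54  52  51  52  50  47  42  48  51  69 104 134 157 162 134  76
   37  36  36  36  37  40]
 [ 68  67  66  68  68  71  79  85  97 122 134 158 171 170 170 164 162 125
   77  76  74  73  72  63]
 [ 53  54  60  63  61  78 159 191 190 193 192 187 179 175 171 166 174 179
  163 128  88  73  69  71]
 [ 40  36  35  39  36  37 151 191 192 191 191 194 195 194 181 174 181 183
  183 180 166 116  46  49]
 [ 37  39  39  39  37  38 150 190 190 190 192 194 196 198 184 173 176 178
  180 183 181 147  74  37]
 [ 57  52  47  45  48  53 119 173 191 192 191 196 194 200 184 168 165 166
  172 175 175 144  84  33]]
```

```bash
python3 -c "
from plant import bot
print(bot.close_job())"
```

```text
the job is handed in; nothing more can be done
None
```

I set the 25 mm stone on the bed against the fixed jaw and threw the lever into the red notch, then handed the job in at about 35 s. My last pictures put the lever at about 0.88 rad, sprung in, with the stone where it should be and the 20 and 30 mm stones unmoved. I couldn't measure the jaw force directly, and no verdict was returned.

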